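Load a bay plate on the marker's locating pin and preset its number

ROBOT

A 6-joint arm with a two-finger parallel gripper is mounted at the origin on the work surface. World frame = base frame: x ahead of the robot, y to its left, z up, the work surface at z = 0. Lengths are in m, angles in rad, forces in N, time in s.
With the tool pointing down it reaches from about 0.25 to 0.725 m from the base axis. Payload 4 kg.
Tool frame: the origin (TCP) lies where the fingers leave the gripper's body, on its centre line; the fingertips stand 73 mm ahead of it and the grasp point (between the pads) lies 54 mm ahead of it (bot.tip_reach is the z of the fingertips in the tool frame, in m); z points along the fingers, x is the direction in which the jaws open and shut, and the axes are right-handed (so a half turn about z gives the same grasp; the last joint's range is limited). The gripper opens to 85 mm and grips with 20 to 120 N. Pads are 22 mm wide; open, the fingers measure 114 mm over their backs; the gripper's body (76 mm by 85 mm) begins 54 mm behind the grasp point. The pads swing forward as they close: fully open they stand 13 mm farther back than shut.
Start: joints at [1.288, 0.241, 0.005, 1.335, 0, 1.571], TCP at [0.14, 0.48, 0.304] pointing down, gripper open.
Joint ranges: [-2.72, 2.72], [-1.05, 1.87], [-1.09, 1.28], [-1.99, 2.15], [-1.42, 1.44], [-3.14, 3.14]. Speed limits (rad/s): [2.79, 2.79, 3.14, 3.14, 3.14, 3.14].

INTERFACE

Orientations are given as a unit quaternion [x, y, z, w].
In Python, from workcell import bot, vision, job_done gives the robot as it stands.
- The arm moves only by the tool drive_tool, never from a script. Its argument "steps" is one flat list of numbers, 7 for each row, row after row: the shift along the tool's x, y, z in m, then the turn, a rotation vector about the tool's x, y, z in degrees, then the closure, from -1 (fully open) to 1 (shut). A call has 1 to 8 rows; each row shifts and turns the commanded pose from where the row before left it, along the tool's axes as they then stand; what a row does not reach is not made up. A row lasts 1/12 s, in which the tool goes at most 41.7 mm and 7.16 degrees, less where a joint would pass 70% of its speed; a pose out of reach is approached as far as the arm can. A call is refused whole if a number of a shift passes 0.0417 or a number of a turn 7.16, either way. A call with a gripper value outside its range is refused whole. The fingers move at their own pace and stop on an object; the grip force is fixed at half the most. Time passes only in rows, so rows that do not move let the fingers close. It gives the time, the measured TCP pose, the force and the opening at its end, in the units of the state.
- bot.get_obs(): the state, without advancing time (a new reading comes with each control period).
- vision.camera(name): name is "side" or "top"; returns (picture, depth): 480x640x3 uint8, red, green, blue; 480x640 float32, m along the optical axis (not along the pixel's ray), 0 where there is no reading.
- vision.camera_model(name): a dict with "mtx" (3x3 intrinsics, pixels), "D" ([k1, k2, p1, p2, k3] as OpenCV has them; the pictures are not rectified), "rvec" (rotation vector, rad) and "tvec" (3), from world to camera coordinates, as OpenCV has them. Camera axes: x right, y down, z forward; pixel columns grow to the right and rows downward; lengths in m; the calibration is good to about 2 mm. A picture is of the moment at which its call begins. camera_model takes no time and is no camera call.
- job_done(): hands the job in, once; it reports no verdict.
The state is a dict: "clock": time; "joint_pos": joint angles; "joint_vel": joint speeds; "tau": joint torques, N m; "eef_pos": TCP position; "tool_rot": TCP orientation; "ft_force": force on the tool from outside, world axes, zero at the start; "ft_torque": the same for the moment, N m; "grip_width": finger opening in m.
Only numpy, scipy, OpenCV 4.12 (cv2) and the standard library are available. Lean on these libraries where they do the work, as an engineer would, in place of code of your own. Each camera call takes 0.05 s, during which the arm holds its last target.

TASK

Get the marker ready to stamp the next shelf-bay plate: nudge the long blank plate along the marker's bed, without lifting it off, until its hole drops over the locating pin and it lies flat on the bed. Then set the two number wheels beside it to 4 on the left and 2 on the right (left and right as the robot sees them), so that the face with that many dots looks straight up. Leave everything else on the bench where it is.

Things in the scene. Friction and masses are not known exactly. Their poses are not given: they have to be found in the camera images.
- fixture: The marker: a fixed steel bed 300 x 150 mm, 30 mm high, on the robot's left or right. Origin: centre of its underside; +x along the bed away from the robot (yaw within 0.2 rad), z up. Guides 8 mm above the bed run along both long sides from x = -130 to the far end, at y = -56 and +56 (inner faces). Beyond the far end (x = 155 to 215) is the grey parked marking carriage, 70 mm high.
- pin_base (a point): The foot of the fixed locating pin, on the bed's top surface (30 mm above the table), on the pin's axis, 50 mm beyond the bed's centre, in line with a black scribed mark across each guide; hidden under the plate until the hole comes over it; axes as the fixture's. The pin has a bullet nose: 20 mm diameter for its lower 5 mm, then a cone to 8 mm diameter at its top, 15 mm above the bed.
- plate: Loose blank bay plate, bare aluminium, 180 x 100 x 8 mm, about 0.4 kg, one 25 mm through hole. Origin: centre of its underside; x along it, away from the robot. The near end (x = -90) rests on the bed, the far part on the pin's nose (leans 6 degrees); the hole starts 30 to 50 mm short of the pin. Pushed at its near end it slides; with the hole over the pin it drops flat and stops.
- plate_hole (a point): Centre of the plate's hole at its underside, 15 mm beyond the plate's centre and 105 mm from its near end; axes as the plate's. About 12 mm above the bed at the start, on the bed when the plate is home.
- preset: The number preset: a grey housing fixed to the table, 220 x 160 mm, on the robot's left or right, with two thumbwheels side by side and an open deck behind them. Origin: on the table, below the middle of the wheels' common axle; +x away from the robot (yaw within 0.2 rad), +y to the left, z up. Its walls and cheeks around the wheels reach at most 93 mm above the table.
- wheel_left_axis (a point): Centre of the left thumbwheel, 70 mm above the table, 34 mm left (+y) of the preset's origin; same axes. It turns about y: a drum of 32 mm radius, 28 mm wide, six white faces with 1 to 6 dark dots, and between them six black paddles (6 mm thick, reaching 48 mm from the axle). Push a paddle at the top to turn it (about 2 N); friction holds it where it is left.
- wheel_right_axis (a point): Centre of the right thumbwheel, the same as the left one, 34 mm right (-y) of the preset's origin.
- wheel_left (a joint): Angle of the left wheel (rad). At 0 the one-dot face looks straight up and paddles stand 30 degrees either side of vertical. It grows as the wheel's top is pushed away from the robot (+x), 1.047 (60 degrees) a number: number = 1 + angle / 1.047. Stops at -0.15 and 5.4. It starts between 1.2 and 2.4, below 4 (3.142).
- wheel_right (a joint): Angle of the right wheel, the same way. It starts between 1.8 and 3.0, above 2 (1.047).
- spanner: Bystander: spanner, 180 mm, between the marker and the preset; origin below its middle.
- tin: Bystander: grey tin, 66 mm diameter, 75 mm high; origin at the centre of its underside.
- pot: Bystander: white pot with a black cap, 48 mm diameter, 45 mm high, standing on the preset's deck behind the wheels (its underside 20 mm above the table); origin at the centre of its underside.
- hammer: Bystander: hammer, 280 mm, at the far left; origin below its middle.
- battery: Bystander: black tool battery, 115 x 75 x 68 mm, at the far right; origin at the centre of its underside.
- tape: Bystander: roll of grey tape, 110 mm diameter, 48 mm high, at the far right; origin at the centre of its underside.
- short_plate: Bystander: a shorter plate, 120 x 80 x 8 mm, with a hole, flat on the table at the far left: not the one to load; origin at the centre of its underside.
Mind the look-alikes: they are no part of the job. What is shaped like the plate but black is not meant.

How it is judged:
By the outcome, as a careful person would: the job done as asked, in the order asked, and still so for the second after the job is handed in, with the robot touching nothing.
It also fails if it takes over 56 s, if anything falls off the work surface, if the arm or the gripper's body presses on something with over 40 N, if the wrist force passes 120 N, or if a joint passes its speed limit or range.

## Working session

There is one attempt and no reset: what is moved stays moved. The work goes in short steps, Python scripts to look and compute and a tool call to move; the robot and the scene stay as the last step left them, time stands still between calls to the robot, and variables do not carry over. Pictures are saved under pics/ and viewed, and the job is handed in when it is done.

Besides the shell and the picture viewer there is one more tool, called after "Request:" by a JSON object that holds its "api" and its "payload", one argument or row to a line. drive_tool: Moves the arm, as the interface text tells. Its arguments: {"type":"object","properties":{"steps":{"type":"array"}},"required":["steps"]}

```bash
mkdir -p pics; ls; cat > h.py <<'E'
import numpy as np, cv2
from workcell import bot, vision, job_done
def grab(n,tag):
    im,d=vision.camera(n); cv2.imwrite(f'pics/{tag}.png',im[:,:,::-1]); np.savez(f'pics/{tag}.npz',im=im,d=d); return im,d
def cam(n):
    m=vision.camera_model(n); R,_=cv2.Rodrigues(np.array(m['rvec'],float)); return np.array(m['mtx'],float),np.array(m['D'],float),R,np.array(m['tvec'],float).ravel()
def on_plane(n,uv,z):
    K,D,R,t=cam(n); p=cv2.undistortPoints(np.array(uv,float).reshape(-1,1,2),K,D).reshape(-1,2)
    r=np.c_[p,np.ones(len(p))]@R; c=-R.T@t; s=(np.broadcast_to(z,len(p))-c[2])/r[:,2]; return c+s[:,None]*r
def proj(n,P):
    K,D,R,t=cam(n); return cv2.projectPoints(np.array(P,float).reshape(-1,1,3),cv2.Rodrigues(R)[0],t,K,D)[0].reshape(-1,2)
def crop(tag,x0,y0,x1,y1,s,out):
    im=cv2.imread(f'pics/{tag}.png')[y0:y1,x0:x1]; cv2.imwrite(f'pics/{out}.png',cv2.resize(im,None,fx=s,fy=s,interpolation=cv2.INTER_CUBIC))
E
python3 - <<'E'
from h import *
np.set_printoptions(precision=4,suppress=True)
o=bot.get_obs(); print(o); print(bot.tip_reach)
grab('top','t0');grab('side','s0')
for n in('top','side'):
    K,D,R,t=cam(n);print(n,K,D,-R.T@t,R)
E
```

```text
pics
{'clock': 0.0, 'joint_pos': array([ 1.288 ,  0.2414,  0.0037,  1.3352, -0.    ,  1.5708]), 'joint_vel': array([ 0.0002,  0.0007,  0.0014, -0.0002, -0.0005, -0.0002]), 'tau': array([ -0.0013, -37.2314,  25.2412,   0.017 ,  -0.0002,  -0.    ]), 'eef_pos': array([0.1394, 0.4797, 0.303 ]), 'tool_rot': array([ 0.7997,  0.6004, -0.0008,  0.0007]), 'ft_force': array([ 0.014 , -0.652 , -0.1556]), 'ft_torque': array([-0.0096,  0.0356, -0.0149]), 'grip_width': 0.08518566535013654}
0.0726
top [[578.9377   0.     324.6378]
 [  0.     578.9377 243.0011]
 [  0.       0.       1.    ]] [0.0374 0.     0.     0.     0.    ] [0.2525 0.0099 1.3556] [[-0.0197 -0.9997  0.0166]
 [-0.9807  0.016  -0.1948]
 [ 0.1945 -0.0201 -0.9807]]
side [[436.746    0.     314.0796]
 [  0.     436.746  236.2958]
 [  0.       0.       1.    ]] [-0.0595  0.      0.      0.      0.    ] [ 0.2996 -0.8905  0.7922] [[ 0.9714 -0.2371 -0.0098]
 [-0.1558 -0.6063 -0.7798]
 [ 0.179   0.7591 -0.6259]]
```

View pics/t0.png

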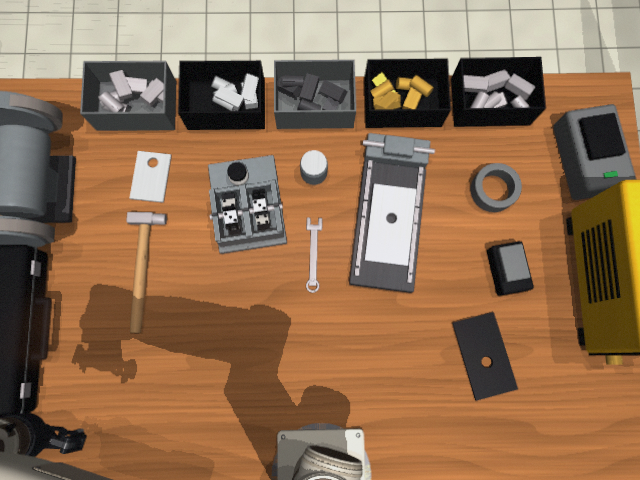

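View pics/s0.png

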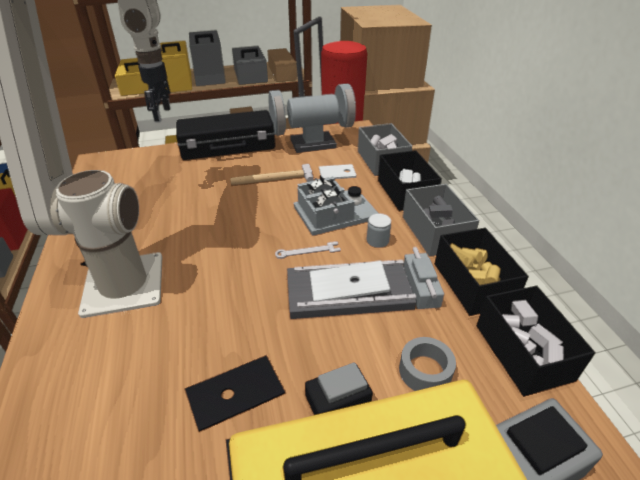

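The top view shows the marker right of centre (about 390,215) with the white plate on it. The preset is at (248,205), the spanner at (313,255) and the tin at (313,165). I'll enlarge these.

```bash
python3 - <<'E'
from h import *
crop('t0',330,120,450,300,3.3,'c1')
crop('t0',195,140,300,260,5,'c2')
crop('s0',270,160,400,260,5,'c3')
E
```

```text
(no output)
```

View pics/c1.png

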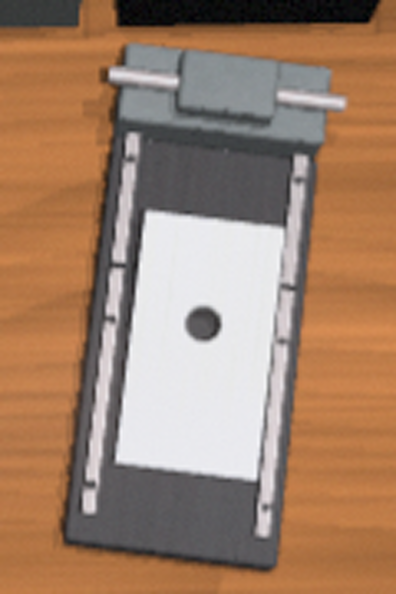

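View pics/c2.png

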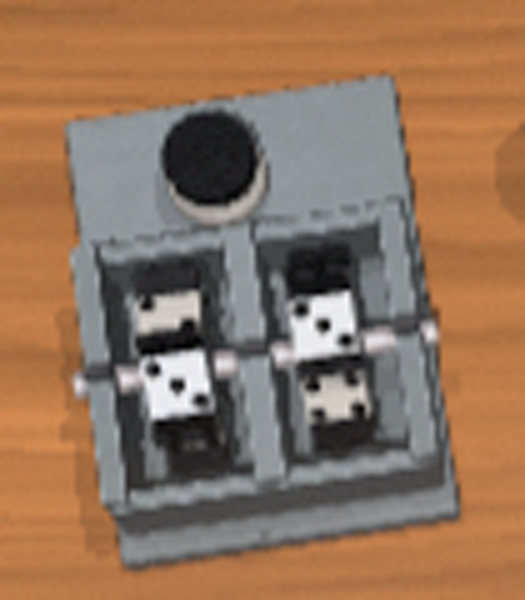

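View pics/c3.png

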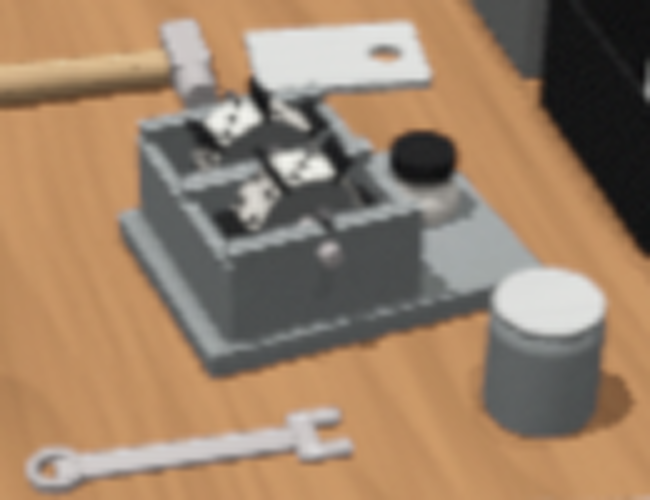

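```bash
python3 - <<'E'
from h import *
from scipy.optimize import least_squares
np.set_printoptions(precision=4,suppress=True)
f=lambda a,b:(330+a/3.3-.35,120+b/3.3-.35)
obj=np.array([[-150,75,30],[-150,-75,30],[50,56,38],[50,-56,38],[-130,56,38],[-130,-56,38]])/1e3
uv=np.array([f(67,540),f(275,567),f(126,266),f(280,286),f(97,513),f(256,536)])
def T(p,o):
    c,s=np.cos(p[2]),np.sin(p[2]); return np.c_[p[0]+c*o[:,0]-s*o[:,1],p[1]+s*o[:,0]+c*o[:,1],o[:,2]]
r=least_squares(lambda p:(proj('top',T(p,obj))-uv).ravel(),[.5,-.15,-.1]);print('fixture',r.x,r.fun.reshape(-1,2))
F=r.x; pin=T(F,np.array([[.05,0,.03]]));print('pin',pin)
# plate
a=np.radians(6)
po=np.array([[-90,50,8],[-90,-50,8],[90,50,8],[90,-50,8],[15,0,8]])/1e3
def PT(p):
    o=po.copy();x=(o[:,0]+.09);z=o[:,2]
    q=np.c_[x*np.cos(a)-z*np.sin(a)-.09,o[:,1],.03+x*np.sin(a)+z*np.cos(a)]
    return T(p,q)
uv=np.array([f(115,463),f(257,482),f(146,210),f(287,227),f(203,323)])
r=least_squares(lambda p:(proj('top',PT(p))-uv).ravel(),[.5,-.15,-.1]);print('plate',r.x,r.fun.reshape(-1,2))
P=r.x
c,s=np.cos(F[2]),np.sin(F[2]);Ri=np.array([[c,s],[-s,c]])
pts=PT(P);print('plate corners+hole in fixture',(pts[:,:2]-F[:2])@Ri.T)
# preset: tip of cheeks, depth
d=np.load('pics/t0.npz')['d']
g=lambda a,b:(195+a/5-.4,140+b/5-.4)
K,D,R,t=cam('top')
for nm,a_,b_ in[('axleL',80,385),('axleR',432,330),('faceL3',178,385),('faceL2',170,312),('faceR3',323,325),('faceR4',338,395),('deck',300,140)]:
    u,v=g(a_,b_);u0,v0=int(round(u)),int(round(v))
    z=d[v0,u0];p=cv2.undistortPoints(np.array([[[u0,v0]]],float),K,D)[0,0];print(nm,R.T@(np.array([p[0]*z,p[1]*z,z])-t))
print('axle plane', on_plane('top',[g(80,385),g(432,330)],.07), on_plane('top',[g(248,352)],.07))
print(on_plane('top',[g(66,125),g(388,75)],.02),on_plane('top',[g(125,568),g(460,518)],.02))
E
```

```text
fixture [ 0.5572 -0.1686 -0.1487] [[-0.7222 -0.0466]
 [ 0.9722  0.2886]
 [-0.1939 -0.0363]
 [ 0.3759  0.0007]
 [-0.3571  0.1853]
 [-0.0715 -0.4197]]
pin [[ 0.6066 -0.176   0.03  ]]
plate [ 0.5555 -0.1712 -0.1468] [[ 0.0025 -0.2586]
 [ 0.0164 -0.4634]
 [-0.0128  0.1538]
 [-0.1911  0.3959]
 [ 0.1833  0.1984]]
plate corners+hole in fixture [[-0.0922  0.0469]
 [-0.092  -0.0531]
 [ 0.0869  0.0473]
 [ 0.087  -0.0527]
 [ 0.0124 -0.0029]]
axleL [0.5711 0.24   0.0733]
axleR [0.5944 0.0815 0.0737]
faceL3 [0.5647 0.1938 0.0963]
faceL2 [0.5998 0.1967 0.0945]
faceR3 [0.5894 0.1287 0.1039]
faceR4 [0.5625 0.124  0.0821]
deck [0.703  0.1461 0.0231]
axle plane [[0.5729 0.2416 0.07  ]
 [0.5964 0.0817 0.07  ]] [[0.5872 0.1656 0.07  ]]
[[0.714  0.2595 0.02  ]
 [0.7374 0.105  0.02  ]] [[0.4971 0.2281 0.02  ]
 [0.5183 0.0718 0.02  ]]
```

```bash
cat >> h.py <<'E'
from scipy.spatial.transform import Rotation as Ro
np.set_printoptions(precision=4,suppress=True)
F=np.array([.5572,-.1686,-.1487]); PR=np.array([.585,.1615,.146])
def w(fr,x,y,z): c,s=np.cos(fr[2]),np.sin(fr[2]); return np.array([fr[0]+c*x-s*y,fr[1]+s*x+c*y,z])
def loc(fr,p): c,s=np.cos(fr[2]),np.sin(fr[2]); d=np.array(p[:2])-fr[:2]; return np.array([c*d[0]+s*d[1],-s*d[0]+c*d[1],p[2]])
def delta(target,fr):
    # vertical tool, x_tool along frame y
    o=bot.get_obs(); R0=Ro.from_quat(o['tool_rot']).as_matrix(); y=fr[2]
    Rt=np.array([[-np.sin(y),np.cos(y),0],[np.cos(y),np.sin(y),0],[0,0,-1.]]).T
    rv=np.degrees(Ro.from_matrix(R0.T@Rt).as_rotvec())
    print('clk',o['clock'],'tcp',o['eef_pos'],'in frame',loc(fr,o['eef_pos']),'f',o['ft_force'],'w',o['grip_width'])
    print('shift now-axes',R0.T@(target-o['eef_pos']),'shift final-axes',Rt.T@(target-o['eef_pos']),'rot',rv)
E
python3 - <<'E'
from h import *
delta(w(F,-.12,-.003,.2),F)
E
```

```text
clk 0.1 tcp [0.1394 0.4797 0.3031] in frame [-0.5092  0.5793  0.3031] f [ 0.2291  0.3344 -0.1179] w 0.08572003322991643
shift now-axes [-0.5248  0.4636  0.1041] shift final-axes [-0.5823  0.3892  0.1031] rot [-0.0072  0.1075 -7.6824]
```

Request:
{"api": "drive_tool", "payload": {
  "steps": [-0.01,0.007,0,0,0,-4,0,-0.026,0.015,0,0,0,-3.68,0,-0.03,0.02,0,0,0,0,0,-0.03,0.02,0,0,0,0,0,-0.03,0.02,0,0,0,0,0,-0.03,0.02,0,0,0,0,0,-0.03,0.02,0,0,0,0,0,-0.03,0.02,0,0,0,0,0]
}}

```text
clock: 0.77
eef_pos: [0.2446, 0.2424, 0.3036]
tool_rot: [0.757, 0.653, -0.0, 0.0]
ft_force: [1.3, 0.8, 0.0]
grip_width: 0.0429
```

Request:
{"api": "drive_tool", "payload": {
  "steps": [-0.03,0.02,0,0,0,0,0,-0.03,0.02,0,0,0,0,0,-0.03,0.02,0,0,0,0,0,-0.03,0.02,0,0,0,0,0,-0.03,0.02,0,0,0,0,0,-0.03,0.02,0,0,0,0,0,-0.03,0.02,0,0,0,0,0,-0.03,0.02,0,0,0,0,0]
}}

```text
clock: 1.43
eef_pos: [0.3673, -0.0187, 0.3038]
tool_rot: [0.758, 0.652, 0.0, -0.0]
ft_force: [1.7, 0.9, 0.4]
grip_width: 0.0426
```

Request:
{"api": "drive_tool", "payload": {
  "steps": [-0.03,0.02,0.02,0,0,0,0,-0.03,0.02,0.03,0,0,0,0,-0.03,0.02,0.03,0,0,0,0,0,0,0,0,0,0,0,0,0,0,0,0,0,0]
}}

```text
clock: 1.85
eef_pos: [0.4087, -0.1084, 0.2284]
tool_rot: [0.759, 0.651, -0.002, -0.002]
ft_force: [-0.2, 1.2, -0.3]
grip_width: 0.0424
```

```bash
python3 - <<'E'
from h import *
delta(w(F,-.12,-.003,.13),F); print(bot.tip_reach)
im,d=grab('side','s1')
crop('s1',200,150,460,330,3,'c4')
E
```

```text
clk 1.85 tcp [ 0.4087 -0.1084  0.2284] in frame [-0.1557  0.0375  0.2284] f [-0.177   1.1543 -0.3407] w 0.04241598522402095
shift now-axes [-0.0405  0.0364  0.0981] shift final-axes [-0.0405  0.0357  0.0984] rot [-0.3242 -0.0509 -0.1943]
0.0726
```

View pics/c4.png

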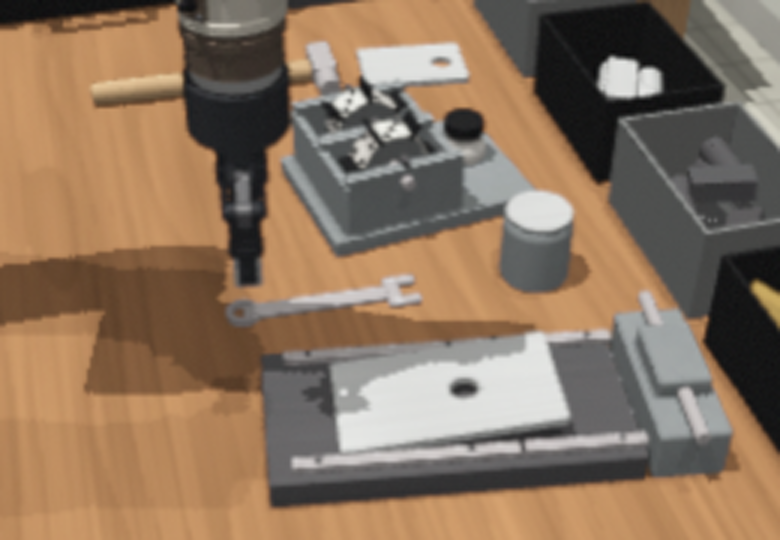

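Request:
{"api": "drive_tool", "payload": {
  "steps": [-0.02,0.018,0.03,0,0,0,0,-0.02,0.018,0.03,0,0,0,0,0,0,0.03,0.3,0,0,0,0,0,0.02,0,0,0,0,0,0,0,0,0,0,0,0,0,0,0,0,0,0]
}}

```text
clock: 2.4
eef_pos: [0.4391, -0.1512, 0.121]
tool_rot: [0.757, 0.653, -0.002, -0.003]
ft_force: [-0.6, -0.1, 0.7]
grip_width: 0.0426
```

```bash
python3 - <<'E'
from h import *
delta(w(F,-.12,-.003,.105),F)
im,d=grab('side','s2')
crop('s2',240,180,440,330,4,'c5')
E
```

```text
clk 2.4 tcp [ 0.4391 -0.1512  0.121 ] in frame [-0.1194 -0.0003  0.121 ] f [-0.6139 -0.1433  0.6716] w 0.04260231654215068
shift now-axes [-0.0027 -0.0005  0.016 ] shift final-axes [-0.0027 -0.0006  0.016 ] rot [-0.3725 -0.025   0.0983]
```

View pics/c5.png

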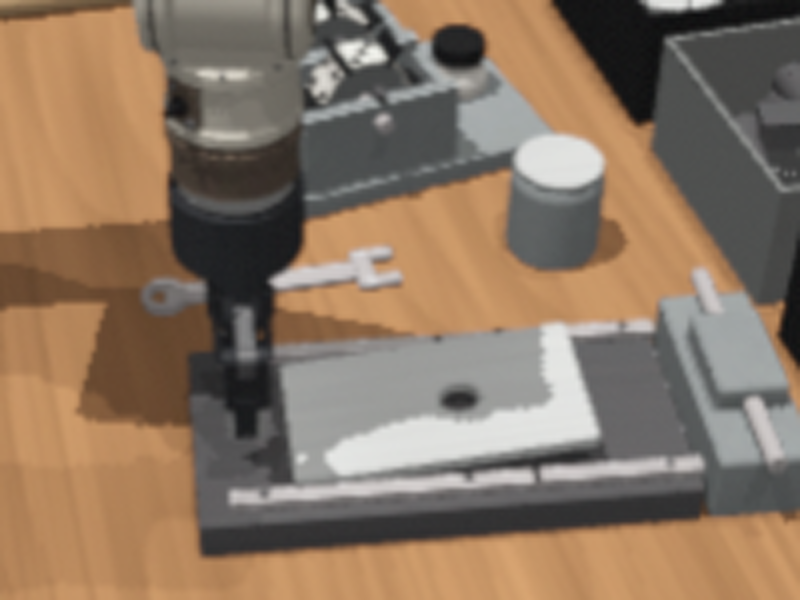

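Request:
{"api": "drive_tool", "payload": {
  "steps": [-0.002,0,0.006,0,0,0,0,0,0,0.005,0,0,0,0,0,0,0.002,0,0,0,0,0,0,0,0,0,0,0,0,0,0,0,0,0,0]
}}

```text
clock: 2.87
eef_pos: [0.4391, -0.1543, 0.1079]
tool_rot: [0.758, 0.653, -0.002, -0.002]
ft_force: [0.2, -0.4, 0.7]
grip_width: 0.0429
```

Request:
{"api": "drive_tool", "payload": {
  "steps": [0,0,0.002,0,0,0,0,0,0,0.001,0,0,0,0,0,0,0,0,0,0,0]
}}

```text
clock: 3.12
eef_pos: [0.4389, -0.1543, 0.1044]
tool_rot: [0.758, 0.653, -0.002, -0.002]
ft_force: [0.1, -0.1, 0.8]
grip_width: 0.0431
```

Request:
{"api": "drive_tool", "payload": {
  "steps": [0,0,0.001,0,0,0,0,0,0,0.001,0,0,0,0,0,0,0,0,0,0,0]
}}

```text
clock: 3.37
eef_pos: [0.4389, -0.1543, 0.1024]
tool_rot: [0.758, 0.653, -0.002, -0.002]
ft_force: [0.0, 0.2, -0.6]
grip_width: 0.0425
```

Request:
{"api": "drive_tool", "payload": {
  "steps": [0,0,0.001,0,0,0,0,0,0,0.001,0,0,0,0,0,0,0,0,0,0,0]
}}

```text
clock: 3.62
eef_pos: [0.4391, -0.1543, 0.1008]
tool_rot: [0.758, 0.653, -0.002, -0.002]
ft_force: [-0.7, 1.1, 2.4]
grip_width: 0.0425
```

Request:
{"api": "drive_tool", "payload": {
  "steps": [0,0,0.001,0,0,0,0,0,0,0.0005,0,0,0,0,0,0,0,0,0,0,0]
}}

```text
clock: 3.87
eef_pos: [0.4391, -0.1543, 0.1007]
tool_rot: [0.758, 0.653, -0.001, -0.002]
ft_force: [-4.1, 1.9, 14.4]
grip_width: 0.0429
```

Request:
{"api": "drive_tool", "payload": {
  "steps": [0,0,-0.004,0,0,0,0,0,0.007,0,0,0,0,0,0,0.007,0,0,0,0,0,0,0.005,0,0,0,0,0,0,0.005,0,0,0,0,0,0,0.005,0,0,0,0,0,0,0,0,0,0,0,0]
}}

```text
clock: 4.45
eef_pos: [0.467, -0.1584, 0.102]
tool_rot: [0.758, 0.653, -0.003, -0.004]
ft_force: [-4.7, 0.4, 1.5]
grip_width: 0.0426
```

```bash
python3 - <<'E'
from h import *
delta(w(F,-.066,-.003,.103),F)
im,d=grab('side','s3')
crop('s3',240,180,440,330,4,'c6')
E
```

```text
clk 4.45 tcp [ 0.467  -0.1584  0.102 ] in frame [-0.0908 -0.0032  0.102 ] f [-4.6952  0.3598  1.4671] w 0.04257225532984941
shift now-axes [ 0.0002  0.0248 -0.0012] shift final-axes [ 0.0002  0.0248 -0.001 ] rot [-0.5381 -0.0153 -0.0006]
```

View pics/c6.png

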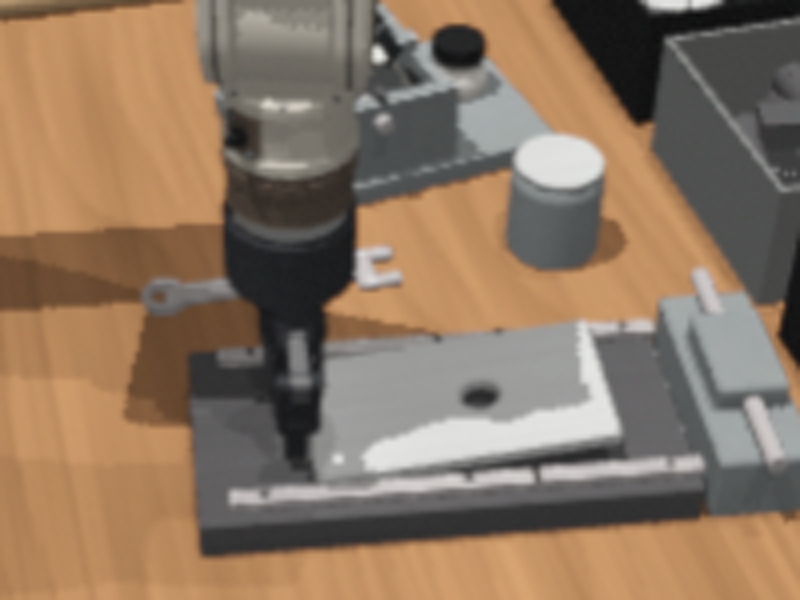

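Request:
{"api": "drive_tool", "payload": {
  "steps": [0.0005,0.004,-0.001,0,0,0,0,0.0005,0.004,0,0,0,0,0,0.0005,0.004,0,0,0,0,0,0.0005,0.004,0,0,0,0,0,0.0005,0.003,0,0,0,0,0,0,0,0,0,0,0,0]
}}

```text
clock: 5.0
eef_pos: [0.4887, -0.1592, 0.1043]
tool_rot: [0.758, 0.653, -0.001, -0.001]
ft_force: [-0.2, 0.5, -0.3]
grip_width: 0.043
```

```bash
python3 - <<'E'
from h import *
delta(w(F,-.066,-.003,.103),F)
im,d=grab('side','s4')
crop('s4',240,180,440,330,4,'c7')
grab('top','t4');crop('t4',330,120,450,300,3.3,'c8')
E
```

```text
clk 5.0 tcp [ 0.4887 -0.1592  0.1043] in frame [-0.0691 -0.0009  0.1043] f [-0.225   0.5055 -0.3017] w 0.04304555432100784
shift now-axes [-0.0021  0.0032  0.0013] shift final-axes [-0.0021  0.0031  0.0013] rot [-0.1363  0.0131  0.0232]
```

View pics/c7.png

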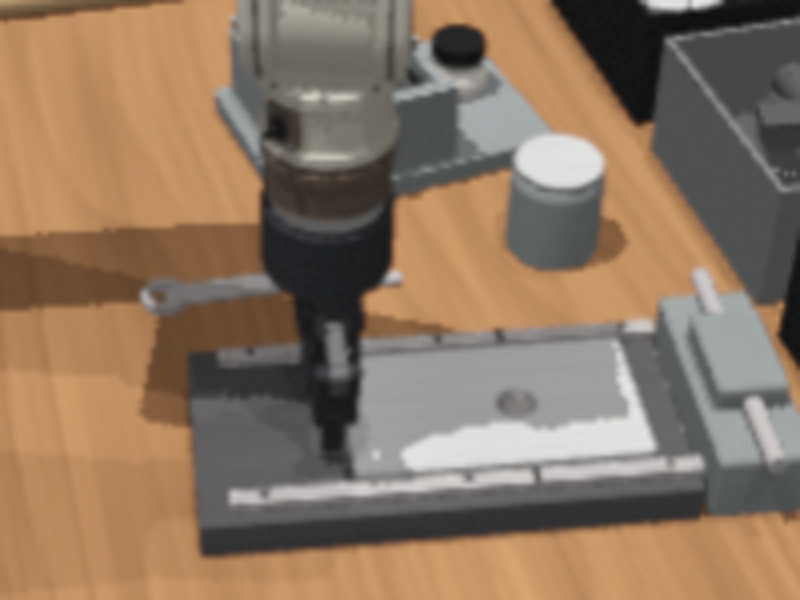

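View pics/c8.png

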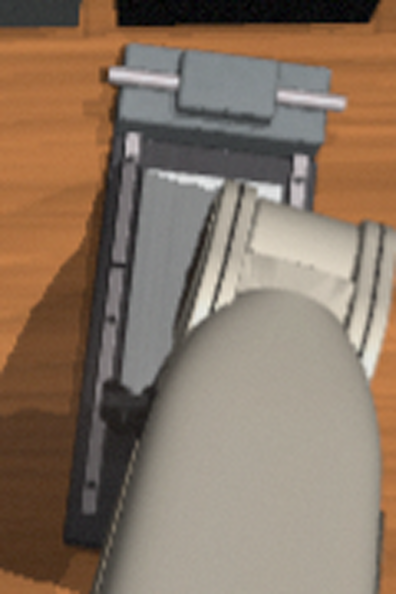

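The side view shows the plate lying flat, with the pin inside the hole (about 515,402 in the crop). I'll back off, lift and check it without the arm in the way.

Request:
{"api": "drive_tool", "payload": {
  "steps": [0,-0.01,0,0,0,0,0,0,-0.02,-0.01,0,0,0,0,0,0,-0.04,0,0,0,0,0,0,-0.04,0,0,0,0,0.02,-0.02,-0.03,0,0,4,1,0.03,-0.02,0,0,0,4,1,0.03,-0.02,0,0,0,4,1,0.03,-0.02,0,0,0,4,1]
}}

```text
clock: 5.77
eef_pos: [0.4086, -0.0279, 0.2255]
tool_rot: [0.843, 0.538, -0.001, -0.001]
ft_force: [0.6, 2.0, -0.6]
grip_width: 0.0
```

```bash
python3 - <<'E'
from h import *
delta(w(PR,-.10,.034,.22),PR)
grab('side','s5');crop('s5',240,180,440,330,4,'c9')
grab('top','t5');crop('t5',330,120,450,300,3.3,'c10')
E
```

```text
clk 5.7667 tcp [ 0.4086 -0.0279  0.2255] in frame [-0.2021 -0.1617  0.2255] f [ 0.6122  2.041  -0.6403] w 9.983232816357978e-06
shift now-axes [ 0.2197 -0.0218  0.0055] shift final-axes [0.1957 0.1021 0.0055] rot [ -0.1359  -0.0252 -33.2099]
```

View pics/c9.png

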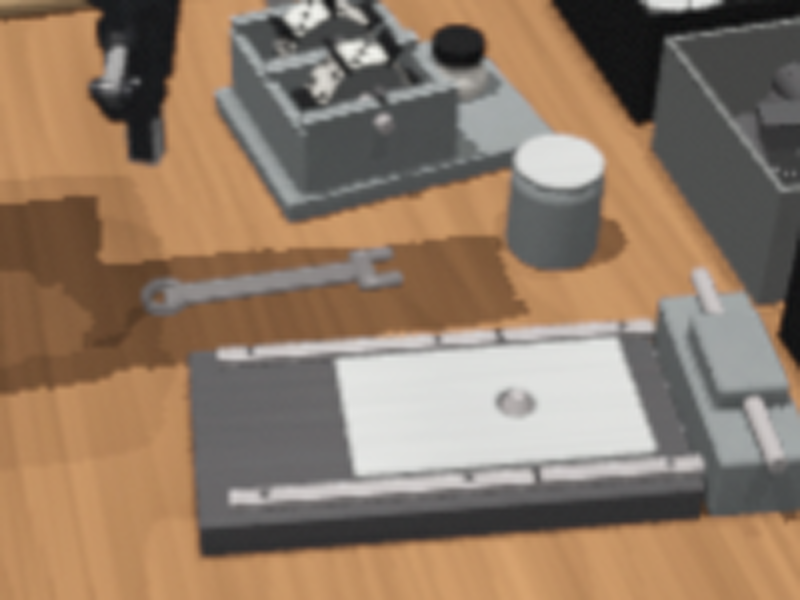

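View pics/c10.png

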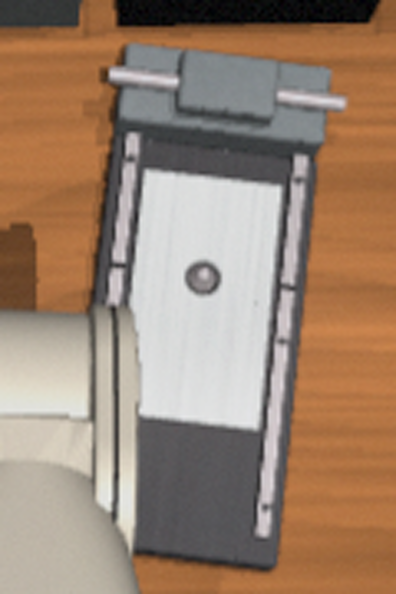

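Both views show the plate flat and home: the pin's nose is centred in the hole (203,277 in the top crop), in line with the scribed marks. Now the left wheel.

Request:
{"api": "drive_tool", "payload": {
  "steps": [0,0,0,0,0,-6.64,1,0.01,0,0,0,0,-6.64,1,0.01,0,0,0,0,-6.64,1,0,0,0,0,0,-6.64,1,0,0,0,0,0,-6.64,1,0.03,0.02,0,0,0,0,1,0.03,0.02,0,0,0,0,1,0.03,0.02,0,0,0,0,1]
}}

```text
clock: 6.53
eef_pos: [0.4609, 0.0889, 0.2246]
tool_rot: [0.652, 0.758, -0.001, -0.002]
ft_force: [0.3, -0.2, 0.3]
grip_width: -0.0001
```

```bash
python3 - <<'E'
from h import *
delta(w(PR,-.026,.034,.215),PR)
E
```

```text
clk 6.5333 tcp [0.4609 0.0889 0.2246] in frame [-0.1334 -0.0538  0.2246] f [ 0.3248 -0.1513  0.3088] w -0.00010533454440460727
shift now-axes [0.0874 0.1077 0.0093] shift final-axes [0.0878 0.1074 0.0096] rot [-0.2005 -0.0738  0.1996]
```

Request:
{"api": "drive_tool", "payload": {
  "steps": [0.022,0.025,0,0,0,0,1,0.022,0.025,0,0,0,0,1,0.022,0.025,0,0,0,0,1,0.02,0.025,0,0,0,0,1,0,0,0,0,0,0,1,0,0,0,0,0,0,1]
}}

```text
clock: 7.03
eef_pos: [0.5467, 0.1894, 0.2229]
tool_rot: [0.651, 0.759, -0.002, -0.002]
ft_force: [0.2, -0.0, -0.2]
grip_width: -0.0001
```

```bash
python3 - <<'E'
from h import *
delta(w(PR,-.026,.034,.18),PR)
grab('side','s6');crop('s6',270,130,410,235,5,'c11')
E
```

```text
clk 7.0333 tcp [0.5467 0.1894 0.2229] in frame [-0.0339  0.0332  0.2229] f [ 0.2131 -0.0454 -0.2075] w -5.8184052584180354e-05
shift now-axes [0.0007 0.0081 0.0428] shift final-axes [0.0008 0.0079 0.0429] rot [-0.3186 -0.0623  0.4166]
```

View pics/c11.png

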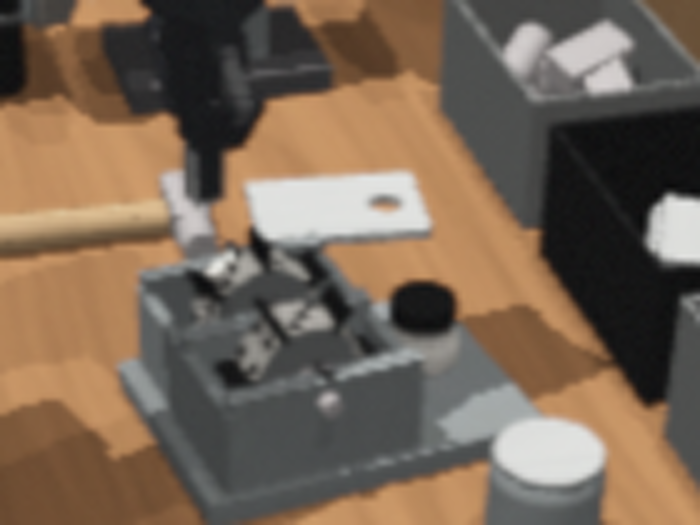

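Request:
{"api": "drive_tool", "payload": {
  "steps": [0.001,0.007,0.02,0,0,-0.4,1,0,0,0.02,0.3,0,0,1,0,0,0.004,0,0,0,1,0,0,0,0,0,0,1,0,0,0,0,0,0,1]
}}

```text
clock: 7.5
eef_pos: [0.5519, 0.1899, 0.1804]
tool_rot: [0.649, 0.761, -0.003, -0.004]
ft_force: [-1.0, 0.1, 0.1]
grip_width: -0.0002
```

```bash
python3 - <<'E'
from h import *
delta(w(PR,-.015,.034,.1785),PR)
grab('side','s7');crop('s7',270,130,410,235,5,'c12')
E
```

```text
clk 7.5 tcp [0.5519 0.1899 0.1804] in frame [-0.0286  0.0329  0.1804] f [-1.0282  0.1377  0.1001] w -0.00019439270947952986
shift now-axes [0.0009 0.0136 0.0018] shift final-axes [0.0011 0.0136 0.0019] rot [-0.5974 -0.0782  0.6559]
```

View pics/c12.png

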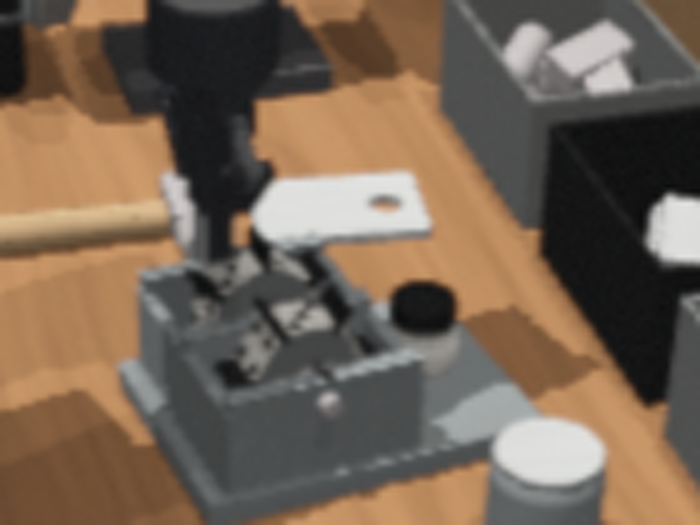

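Request:
{"api": "drive_tool", "payload": {
  "steps": [0,0.004,0.002,-0.6,0,0.6,1,0,0.005,0.001,0,0,0,1,0,0.005,0,0,0,0,1,0,0.005,0,0,0,0,1,0,0.005,0,0,0,0,1,0,0.005,0,0,0,0,1,0,0,0,0,0,0,1]
}}

```text
clock: 8.13
eef_pos: [0.5816, 0.1952, 0.1761]
tool_rot: [0.653, 0.757, 0.0, -0.001]
ft_force: [-1.5, 0.2, -0.2]
grip_width: -0.0
```

```bash
python3 - <<'E'
from h import *
delta(w(PR,.006,.034,.1785),PR)
grab('side','s8');crop('s8',270,130,410,235,5,'c13')
E
```

```text
clk 8.1333 tcp [0.5816 0.1952 0.1761] in frame [0.0015 0.0339 0.1761] f [-1.5116  0.2179 -0.1726] w -3.897144262220698e-05
shift now-axes [ 0.0001  0.0045 -0.0024] shift final-axes [ 0.0001  0.0045 -0.0024] rot [-0.0289 -0.0803  0.1056]
```

View pics/c13.png

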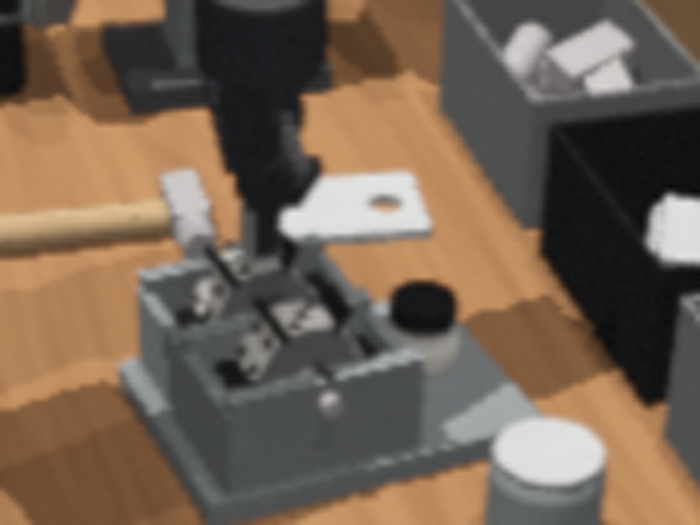

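Request:
{"api": "drive_tool", "payload": {
  "steps": [0,0.004,0,0,0,0,1,0,0.003,0,0,0,0,1,0,-0.004,-0.002,0,0,0,1,0,-0.004,-0.03,0,0,0,1,0,-0.03,-0.02,0,0,0,1,0,-0.04,-0.01,0,0,0,1,0,-0.04,0,0,0,0,1,0,0,0,0,0,0,1]
}}

```text
clock: 8.85
eef_pos: [0.4621, 0.1762, 0.2374]
tool_rot: [0.652, 0.758, -0.004, -0.003]
ft_force: [-1.6, -0.5, -2.0]
grip_width: -0.0
```

```bash
python3 - <<'E'
from h import *
delta(w(PR,-.04,.034,.1785),PR)
grab('side','s9');crop('s9',270,130,410,235,5,'c14')
grab('top','t9');crop('t9',195,140,300,260,5,'c15')
E
```

```text
clk 8.85 tcp [0.4621 0.1762 0.2374] in frame [-0.1195  0.0324  0.2374] f [-1.5724 -0.5232 -2.019 ] w -4.968232827012945e-06
shift now-axes [0.0013 0.0801 0.0581] shift final-axes [0.0016 0.0795 0.0589] rot [-0.5884  0.0222  0.1763]
```

View pics/c14.png

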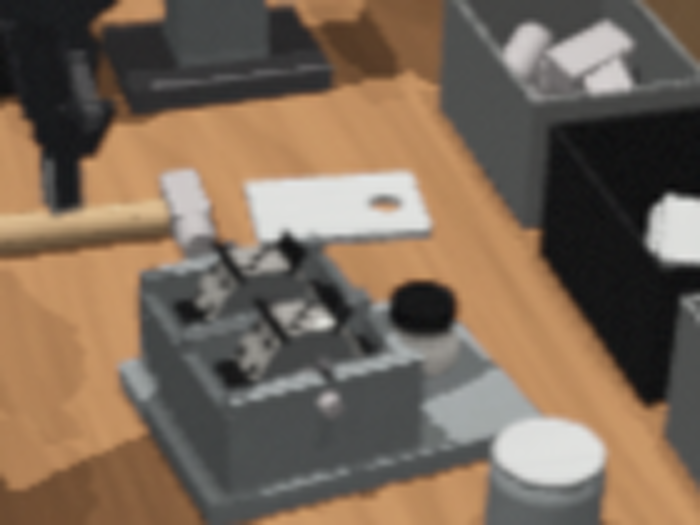

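View pics/c15.png

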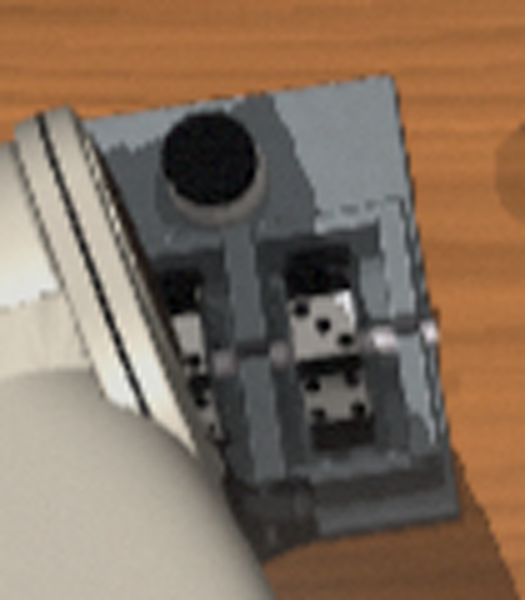

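Request:
{"api": "drive_tool", "payload": {
  "steps": [0.0016,0.037,0,-0.55,0,0,1,0,0.037,0,0,0,0,1,0,0,0.03,0,0,0,1,0,0,0.024,0,0,0,1,0,0,0,0,0,0,1,0,0,0,0,0,0,1]
}}

```text
clock: 9.45
eef_pos: [0.546, 0.1917, 0.1845]
tool_rot: [0.653, 0.757, 0.004, 0.003]
ft_force: [-0.4, -0.4, 0.4]
grip_width: -0.0003
```

```bash
python3 - <<'E'
from h import *
delta(w(PR,.005,.034,.1765),PR)
grab('side','s10');crop('s10',270,130,410,235,5,'c16')
E
```

```text
clk 9.45 tcp [0.546  0.1917 0.1845] in frame [-0.0342  0.0356  0.1845] f [-0.4026 -0.416   0.4341] w -0.0003086105774249895
shift now-axes [-0.0017  0.0391  0.0084] shift final-axes [-0.0016  0.0392  0.008 ] rot [ 0.5917 -0.0962  0.1029]
```

View pics/c16.png

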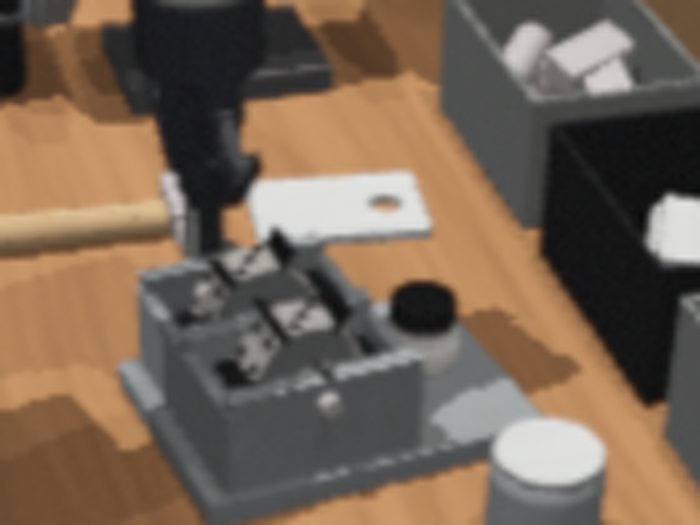

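Request:
{"api": "drive_tool", "payload": {
  "steps": [0,0,-0.02,0,0,0,1,-0.0016,-0.016,-0.005,0.5,0,0,1,0,0,0,0,0,0,1,0,0,0,0,0,0,1]
}}

```text
clock: 9.83
eef_pos: [0.53, 0.1876, 0.2108]
tool_rot: [0.653, 0.757, 0.002, 0.001]
ft_force: [-0.0, -1.0, 0.3]
grip_width: 0.0001
```

```bash
python3 - <<'E'
from h import *
delta(w(PR,-.05,.034,.1765),PR)
grab('side','s11');crop('s11',290,150,370,210,9,'c17')
E
```

```text
clk 9.8333 tcp [0.53   0.1876 0.2108] in frame [-0.0506  0.0338  0.2108] f [-0.0185 -0.9673  0.2595] w 6.889106037442256e-05
shift now-axes [0.0001 0.0005 0.0343] shift final-axes [0.0002 0.0006 0.0343] rot [ 0.2448 -0.1099  0.1048]
```

View pics/c17.png

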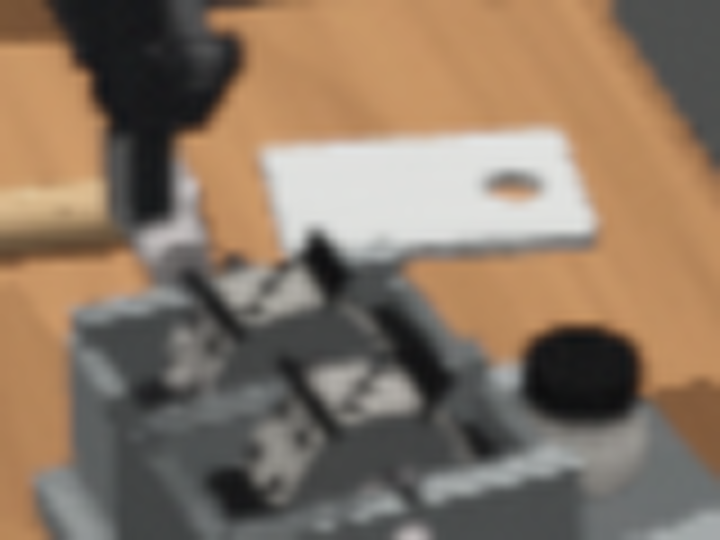

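Request:
{"api": "drive_tool", "payload": {
  "steps": [0,-0.002,0.02,0.2,0,0.1,1,0,0,0.014,0,0,0,1,0,0,0,0,0,0,1,0,0,0,0,0,0,1]
}}

```text
clock: 10.22
eef_pos: [0.5266, 0.1869, 0.1747]
tool_rot: [0.654, 0.757, -0.001, -0.002]
ft_force: [0.0, 0.1, -0.0]
grip_width: 0.0003
```

```bash
python3 - <<'E'
from h import *
delta(w(PR,-.005,.034,.1765),PR)
grab('side','s12');crop('s12',290,150,370,210,9,'c18')
E
```

```text
clk 10.2167 tcp [0.5266 0.1869 0.1747] in frame [-0.054   0.0337  0.1747] f [ 0.0252  0.0566 -0.0002] w 0.00030429847561518595
shift now-axes [ 0.0003  0.049  -0.002 ] shift final-axes [ 0.0003  0.049  -0.0018] rot [-0.2701 -0.0545  0.0113]
```

View pics/c18.png

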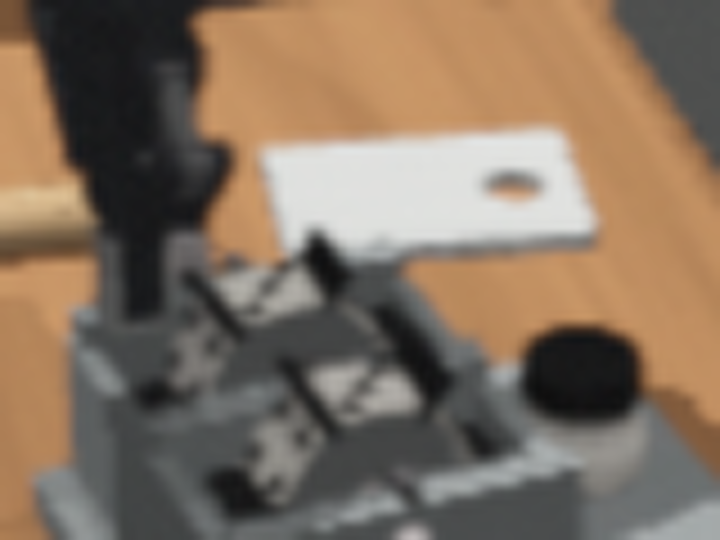

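Request:
{"api": "drive_tool", "payload": {
  "steps": [0,0.007,-0.001,0,0,0,1,0,0.007,-0.001,0,0,0,1,0,0.007,0,0,0,0,1,0,0.007,0,0,0,0,1,0,0.007,0,0,0,0,1,0,0.007,0,0,0,0,1,0,0.007,0,0,0,0,1,0,0,0,0,0,0,1]
}}

```text
clock: 10.93
eef_pos: [0.5778, 0.1947, 0.1799]
tool_rot: [0.654, 0.757, 0.002, 0.0]
ft_force: [0.1, -0.3, -0.7]
grip_width: 0.0002
```

Request:
{"api": "drive_tool", "payload": {
  "steps": [0,0,0,0,0,0,1,0,0,0,0,0,0,1]
}}

```text
clock: 11.1
eef_pos: [0.5752, 0.1941, 0.1771]
tool_rot: [0.654, 0.757, -0.001, -0.002]
ft_force: [0.5, -0.3, 0.2]
grip_width: 0.0003
```

```bash
python3 - <<'E'
from h import *
delta(w(PR,.006,.034,.1765),PR)
grab('side','s13');crop('s13',290,150,370,210,9,'c19')
E
```

```text
clk 11.1 tcp [0.5752 0.1941 0.1771] in frame [-0.005   0.0337  0.1771] f [ 0.4629 -0.2556  0.1656] w 0.00025568349272481314
shift now-axes [0.0003 0.011  0.0006] shift final-axes [0.0003 0.011  0.0006] rot [-0.2038 -0.0736  0.0068]
```

View pics/c19.png

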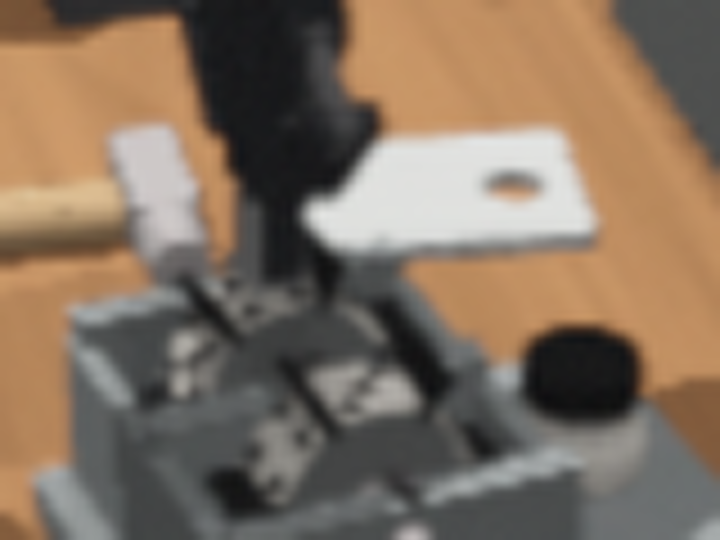

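Request:
{"api": "drive_tool", "payload": {
  "steps": [0,0.003,0,0,0,0,1,0,0.003,0,0,0,0,1,0,0.002,0,0,0,0,1,0,0.001,0,0,0,0,1,0,0,0,0,0,0,1,0,0,0,0,0,0,1]
}}

```text
clock: 11.65
eef_pos: [0.5841, 0.1955, 0.1776]
tool_rot: [0.654, 0.757, -0.001, -0.002]
ft_force: [-1.6, -0.8, 0.1]
grip_width: -0.0001
```

```bash
python3 - <<'E'
from h import *
delta(w(PR,.006,.034,.1765),PR)
grab('side','s14');crop('s14',290,150,370,210,9,'c20')
E
```

```text
clk 11.65 tcp [0.5841 0.1955 0.1776] in frame [0.0041 0.0338 0.1776] f [-1.6303 -0.774   0.1248] w -0.00011698192963913897
shift now-axes [0.0002 0.0019 0.0011] shift final-axes [0.0002 0.0019 0.0011] rot [-0.1672 -0.0836  0.0117]
```

View pics/c20.png

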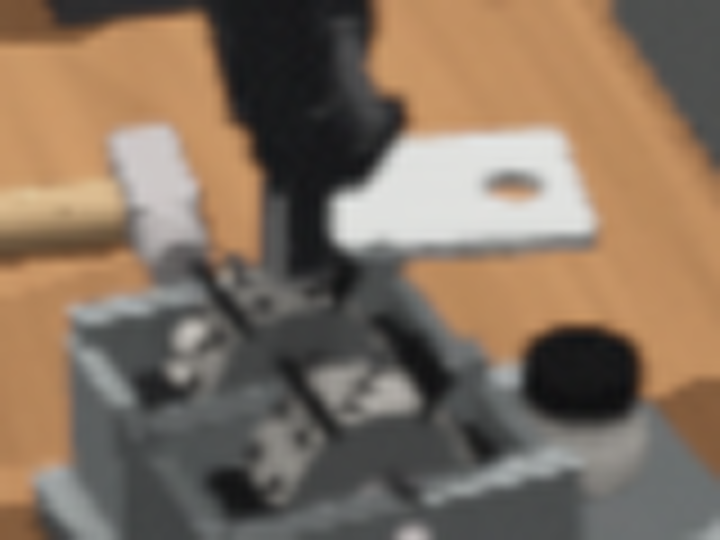

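Request:
{"api": "drive_tool", "payload": {
  "steps": [0,-0.004,0,0,0,0,1,0,-0.004,-0.015,0,0,0,1,0,0,-0.04,0,0,0,1,-0.01,-0.01,-0.03,0,0,0,1,-0.035,-0.015,0,0,0,0,1,-0.04,0,0,0,0,0,1,-0.04,0,0,0,0,0,1,-0.04,0,0,0,0,0,1]
}}

```text
clock: 12.37
eef_pos: [0.5762, 0.0262, 0.2641]
tool_rot: [0.653, 0.757, 0.001, 0.0]
ft_force: [1.1, 0.7, 0.1]
grip_width: -0.0002
```

Request:
{"api": "drive_tool", "payload": {
  "steps": [-0.04,0,0,0,0,0,1,-0.04,0,0,0,0,0,1,0,0,0,0,0,0,1,0,0,0,0,0,0,1]
}}

```text
clock: 12.7
eef_pos: [0.5879, -0.0544, 0.263]
tool_rot: [0.655, 0.755, 0.0, -0.001]
ft_force: [-0.5, 0.4, 0.4]
grip_width: 0.0003
```

```bash
python3 - <<'E'
from h import *
delta(w(PR,.04,-.034,.21),PR)
grab('side','s15');crop('s15',290,150,370,210,9,'c21')
grab('top','t15');crop('t15',195,140,300,260,5,'c22')
E
```

```text
clk 12.7 tcp [ 0.5879 -0.0544  0.263 ] in frame [-0.0285 -0.214   0.263 ] f [-0.5363  0.4215  0.3505] w 0.0002669846545734538
shift now-axes [0.1802 0.0677 0.0532] shift final-axes [0.18   0.0685 0.053 ] rot [-0.0186 -0.0602 -0.2604]
```

View pics/c21.png

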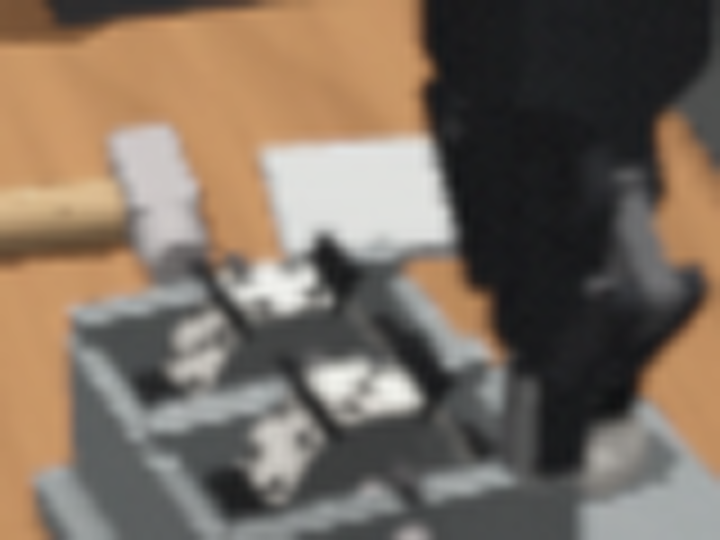

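View pics/c22.png

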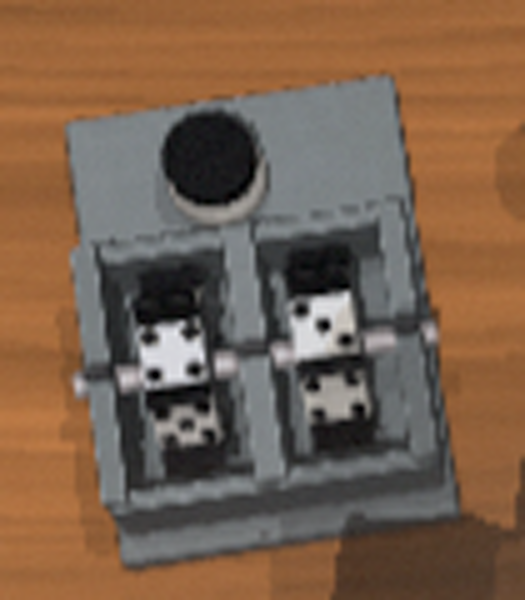

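```bash
cat >> h.py <<'E'
def faces(n,tag,yc,thr):
    z=np.load(f'pics/{tag}.npz');im,d=z['im'],z['d'];K,D,R,t=cam(n)
    v,u=np.nonzero(d>0);dd=d[v,u]
    p=cv2.undistortPoints(np.c_[u,v].astype(float).reshape(-1,1,2),K,D).reshape(-1,2)
    P=(np.c_[p*dd[:,None],dd]-t)@R
    c,s=np.cos(PR[2]),np.sin(PR[2]);q=P[:,:2]-PR[:2];L=np.c_[c*q[:,0]+s*q[:,1],-s*q[:,0]+c*q[:,1],P[:,2]-.07]
    b=im[v,u].min(1)
    m=(abs(L[:,1]-yc)<.010)&(abs(L[:,0])<.03)&(L[:,2]>.0)&(L[:,2]<.05)
    return L[m],b[m],u[m],v[m]
E
python3 - <<'E'
from h import *
for n,tag in(('top','t15'),('side','s15')):
  for nm,yc in(('L',.034),('R',-.034)):
    L,b,u,v=faces(n,tag,yc,0)
    # robust fit of upward face: points x in [-.013,.013], z .025-.037
    m=(b>110)&(abs(L[:,0])<.014)&(L[:,2]>.026)&(L[:,2]<.039)
    A=L[m]
    if len(A)<10: print(n,nm,len(A)); continue
    co=np.polyfit(A[:,0],A[:,2],1); r=A[:,2]-np.polyval(co,A[:,0]); k=abs(r)<2*r.std(); co=np.polyfit(A[k,0],A[k,2],1)
    print(n,nm,k.sum(),'slope deg',np.degrees(np.arctan(co[0])),'z0',co[1],'rstd',r[k].std(),'x mean',A[:,0].mean(),A[:,0].min(),A[:,0].max(),'y',A[:,1].mean())
E
```

```text
top L 74 slope deg -3.4541675232086035 z0 0.03316802730563923 rstd 0.0023785178332281754 x mean -0.0006107481930744254 -0.013420268007928185 0.012179032308114807 y 0.0344462189379482
top R 82 slope deg -1.571650617700444 z0 0.032752090867068775 rstd 0.0026467422666918844 x mean 0.000403455003796299 -0.012938358087552712 0.013723291609757628 y -0.03426740950490938
side L 28 slope deg -0.16273914509888812 z0 0.03314796902115335 rstd 0.0011765526925079943 x mean -0.0019374002911670641 -0.013878322429801424 0.010289047761031848 y 0.035020107076484175
side R 31 slope deg -2.7379381548402595 z0 0.033145989200685885 rstd 0.0008029300651068246 x mean -0.0009358028446428408 -0.013969060053117361 0.012462991048394833 y -0.03410838934014827
```

```bash
python3 - <<'E'
from h import *
crop('t15',214,190,274,240,13,'c23')
crop('s15',300,172,345,210,16,'c24')
E
```

```text
(no output)
```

View pics/c23.png

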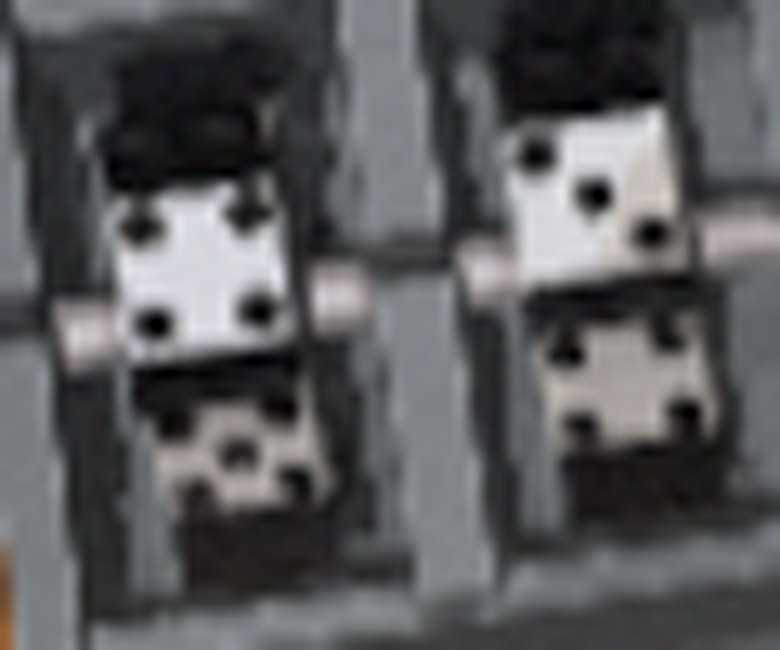

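View pics/c24.png

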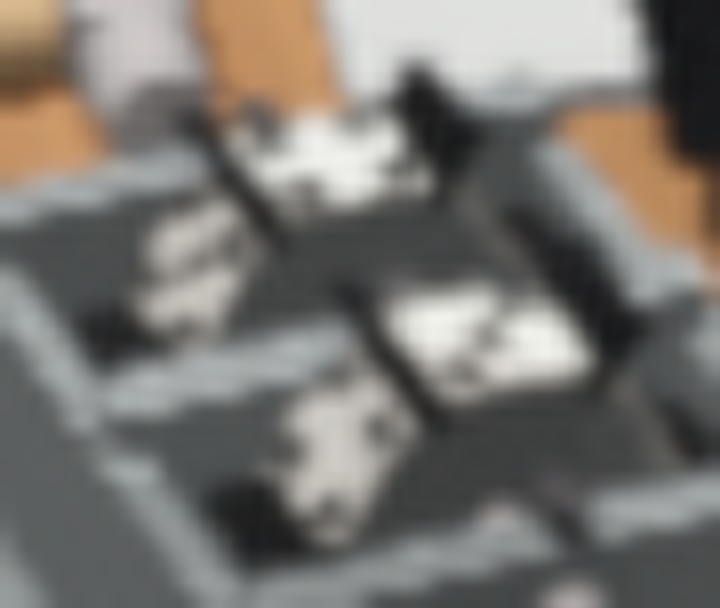

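```bash
cat > fit.py <<'E'
from h import *
from scipy.optimize import least_squares
Q=[(1,1),(1,-1),(-1,1),(-1,-1)]
def dots(p,yc,th,face,lst):
    x0,y0,yaw,s,r=p; a=th-(face-1)*np.pi/3   # a: angle of face from vertical toward +x
    out=[]
    for i,j in lst:
        X=r*np.sin(a)+i*s*np.cos(a); Z=.07+r*np.cos(a)-i*s*np.sin(a)
        out.append(w((x0,y0,yaw),X,yc+j*s,Z))
    return out
def run(f4L,f3R,lL,lR,fL,fR,axle,g,extraL=None,extraR=None,fixr=.0325):
    uv=np.array([g(*a) for a in fL+fR]); ax=np.array(axle)
    def res(q):
        p=q[:5]
        P=[]
        for (face,l) in lL: P+=dots(p,.034,q[5],face,l)
        for (face,l) in lR: P+=dots(p,-.034,q[6],face,l)
        P+= [w(p[:3],0,.081,.07),w(p[:3],0,-.081,.07)]
        e=(proj('top',P)-np.r_[uv,ax])
        return np.r_[e.ravel(),(q[4]-fixr)/.0005*.3]
    r=least_squares(res,[.585,.1615,.146,.007,.0325,f4L,f3R]); return r
E
python3 - <<'E'
from fit import *
g=lambda a,b:(214+a/13-.46,190+b/13-.46)
h=lambda a,b:(195+a/5-.4,140+b/5-.4)
r=run(3.14,2.0,[(4,Q),(5,[(0,0),(-1,1),(-1,-1)])],[(3,[(1,1),(0,0),(-1,-1)]),(4,Q)],
 [(141,224),(246,211),(154,323),(259,310),(238,453),(197,490),(296,480)],
 [(536,153),(594,194),(651,233),(568,350),(665,335),(583,425),(686,412)],[h(80,385),h(432,330)],g)
print(r.x,np.degrees(r.x[5:]));print(r.fun[:-1].reshape(-1,2))
J=r.jac;c=np.linalg.inv(J.T@J)*.3**2;print(np.degrees(np.sqrt(np.diag(c))[5:]))
E
```

```text
[0.5843 0.1617 0.1437 0.0088 0.0332 3.1236 2.1486] [178.9693 123.1039]
[[ 0.0894  0.1504]
 [-0.0913 -0.0589]
 [ 0.151   0.1735]
 [-0.0125 -0.0447]
 [-0.103  -0.2122]
 [-0.1124  0.1456]
 [ 0.063  -0.2953]
 [-0.0339  0.0171]
 [-0.0358 -0.0255]
 [ 0.0499  0.0932]
 [-0.0606  0.0556]
 [ 0.3086 -0.0036]
 [ 0.0276 -0.0476]
 [-0.1418 -0.2531]
 [-0.1501  0.0917]
 [ 0.0478  0.2133]]
[1.073  1.0228]
```

Left reads 4, with the fit giving 179° ± 1° against a target of 180°. The right wheel is at about 123° and needs 60°. I'll push its far paddle back toward the robot.

Request:
{"api": "drive_tool", "payload": {
  "steps": [0.03,0.013,0,0,0,-0.2,1,0.03,0.014,0,0,0,0,1,0.03,0.014,0,0,0,0,1,0.03,0.014,0,0,0,0,1,0.03,0.014,0,0,0,0,1,0.03,0.012,0,0,0,0,1,0,0,0,0,0,0,1,0,0,0,0,0,0,1]
}}

```text
clock: 13.47
eef_pos: [0.6402, 0.1424, 0.2622]
tool_rot: [0.65, 0.76, -0.0, -0.001]
ft_force: [0.2, 0.0, 0.1]
grip_width: 0.0001
```

```bash
python3 - <<'E'
from h import *
delta(w(PR,.051,-.034,.1775),PR)
E
```

```text
clk 13.4667 tcp [0.6402 0.1424 0.2622] in frame [ 0.0519 -0.0269  0.2622] f [0.169  0.0078 0.113 ] w 0.00013920386339635215
shift now-axes [-0.0072 -0.0007  0.0847] shift final-axes [-0.0071 -0.0009  0.0847] rot [-0.1388 -0.0864  0.5808]
```

Request:
{"api": "drive_tool", "payload": {
  "steps": [-0.007,0,0.02,0,0,0.58,1,0,0,0.03,0,0,0,1,0,0,0.022,0,0,0,1,0,0,0.01,0,0,0,1,0,0,0,0,0,0,1,0,0,0,0,0,0,1]
}}

```text
clock: 13.97
eef_pos: [0.6414, 0.1313, 0.1809]
tool_rot: [0.656, 0.755, -0.001, -0.001]
ft_force: [0.7, -0.7, 0.8]
grip_width: 0.0002
```

```bash
python3 - <<'E'
from h import *
delta(w(PR,-.006,-.034,.1775),PR)
grab('side','s16');crop('s16',290,150,370,210,9,'c25')
E
```

```text
clk 13.9667 tcp [0.6414 0.1313 0.1809] in frame [ 0.0514 -0.0381  0.1809] f [ 0.6619 -0.6791  0.8194] w 0.00024210031938135895
shift now-axes [ 0.0037 -0.0575  0.0036] shift final-axes [ 0.0041 -0.0574  0.0034] rot [-0.1618 -0.0801 -0.3712]
```

View pics/c25.png

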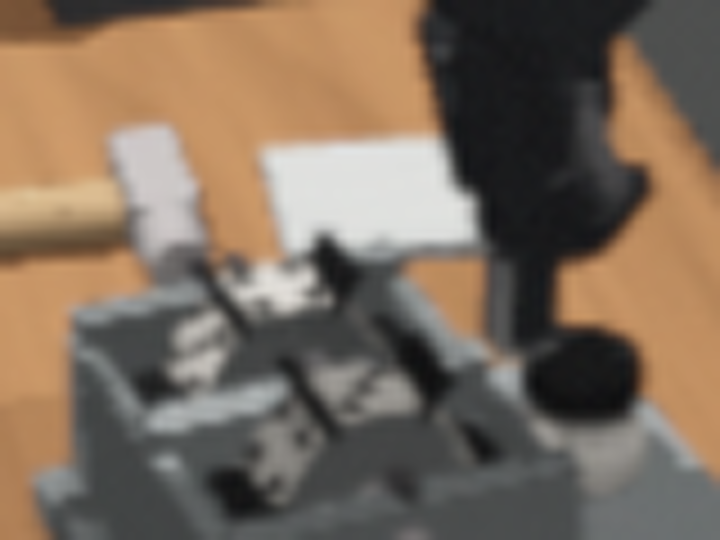

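```bash
python3 - <<'E'
from h import *
p=on_plane('top',[(195+210/5-.4,140+155/5-.4)],.065);print(p,loc(PR,p[0]))
tip=[w(PR,.0514+dx,-.0381+dy,.1083) for dx in(-.011,.011) for dy in(-.014,.014)]
print((proj('side',tip)-[290,150])*9); print((proj('side',p)-[290,150])*9)
E
```

```text
[[0.6831 0.1844 0.065 ]] [0.1004 0.0083 0.065 ]
[[503.8454 372.6939]
 [466.747  329.2708]
 [565.9747 358.161 ]
 [528.0807 315.187 ]]
[[582.359  353.4969]]
```

Request:
{"api": "drive_tool", "payload": {
  "steps": [0.004,-0.005,0.003,0,0,-0.35,1,0,-0.007,0,0,0,0,1,0,-0.007,0,0,0,0,1,0,-0.007,0,0,0,0,1,0,-0.007,0,0,0,0,1,0,-0.006,0,0,0,0,1,0,-0.003,0,0,0,0,1,0,0,0,0,0,0,1]
}}

```text
clock: 14.68
eef_pos: [0.5988, 0.1293, 0.1784]
tool_rot: [0.654, 0.757, -0.0, -0.001]
ft_force: [0.6, -0.2, 1.6]
grip_width: -0.0
```

Request:
{"api": "drive_tool", "payload": {
  "steps": [0,0,0,0,0,0,1,0,0,0,0,0,0,1]
}}

```text
clock: 14.85
eef_pos: [0.599, 0.1292, 0.1771]
tool_rot: [0.654, 0.757, -0.001, -0.002]
ft_force: [1.3, 0.4, 1.1]
grip_width: 0.0002
```

```bash
python3 - <<'E'
from h import *
delta(w(PR,-.006,-.034,.1775),PR)
grab('side','s17');crop('s17',290,150,370,210,9,'c26')
E
```

```text
clk 14.85 tcp [0.599  0.1292 0.1771] in frame [ 0.0091 -0.034   0.1771] f [1.3279 0.3752 1.0613] w 0.0001570745748311833
shift now-axes [-0.     -0.0151 -0.0003] shift final-axes [-0.     -0.0151 -0.0004] rot [-0.2347 -0.0793 -0.0179]
```

View pics/c26.png

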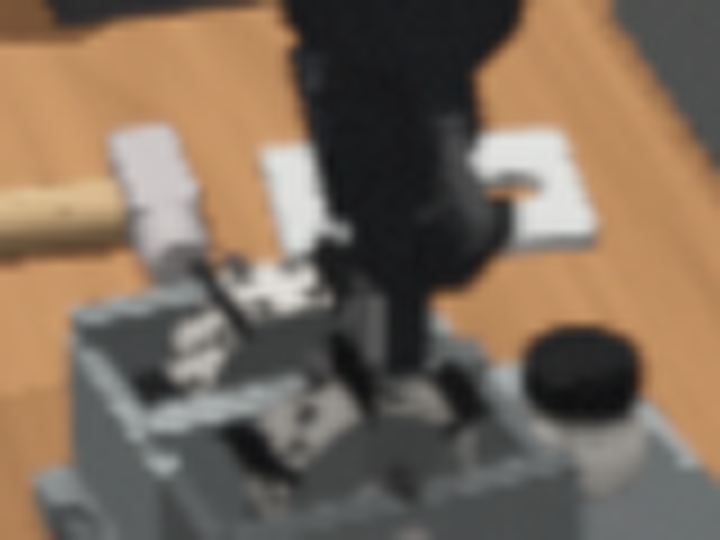

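Request:
{"api": "drive_tool", "payload": {
  "steps": [0,-0.004,0,0,0,0,1,0,-0.004,0,0,0,0,1,0,-0.003,0,0,0,0,1,0,-0.002,0,0,0,0,1,0,-0.001,0,0,0,0,1,0,0,0,0,0,0,1,0,0,0,0,0,0,1]
}}

```text
clock: 15.48
eef_pos: [0.5853, 0.1272, 0.1777]
tool_rot: [0.654, 0.757, -0.001, -0.002]
ft_force: [1.0, -0.1, 0.3]
grip_width: 0.0001
```

```bash
python3 - <<'E'
from h import *
delta(w(PR,-.006,-.034,.1775),PR)
grab('side','s18');crop('s18',290,150,370,210,9,'c27')
E
```

```text
clk 15.4833 tcp [0.5853 0.1272 0.1777] in frame [-0.0047 -0.034   0.1777] f [ 1.0385 -0.0937  0.2813] w 7.025905911250305e-05
shift now-axes [-0.     -0.0013  0.0002] shift final-axes [-0.     -0.0013  0.0002] rot [-0.1826 -0.0829 -0.0198]
```

View pics/c27.png

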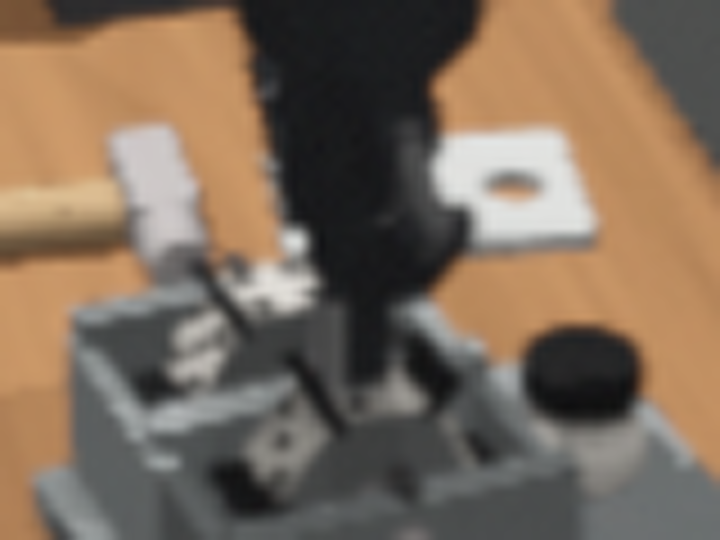

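Request:
{"api": "drive_tool", "payload": {
  "steps": [0,-0.0012,0,0,0,0,1,0,0,0,0,0,0,1,0,0.004,0,0,0,0,1,0,0.004,-0.015,0,0,0,1,0,0,-0.04,0,0,0,1,-0.01,-0.005,-0.03,0,0,0,1,-0.035,-0.015,0,0,0,0,1,-0.04,-0.01,0,0,0,0,1]
}}

```text
clock: 16.2
eef_pos: [0.5758, 0.0409, 0.2653]
tool_rot: [0.652, 0.758, 0.001, 0.0]
ft_force: [0.5, -0.9, -0.4]
grip_width: 0.0003
```

Request:
{"api": "drive_tool", "payload": {
  "steps": [-0.04,0,0,0,0,0,1,-0.04,0,0,0,0,0,1,-0.02,0,0,0,0,0,1,0,0,0,0,0,0,1,0,0,0,0,0,0,1]
}}

```text
clock: 16.62
eef_pos: [0.5895, -0.0605, 0.2621]
tool_rot: [0.655, 0.756, -0.001, -0.002]
ft_force: [-0.2, 0.8, 0.7]
grip_width: 0.0001
```

```bash
python3 - <<'E'
from h import *
delta(w(PR,-.04,-.034,.21),PR)
grab('side','s19');crop('s19',290,150,370,210,9,'c28')
grab('top','t19');crop('t19',214,190,274,240,13,'c29')
E
```

```text
clk 16.6167 tcp [ 0.5895 -0.0605  0.2621] in frame [-0.0278 -0.2203  0.2621] f [-0.2442  0.7954  0.7431] w 0.0001374960088452447
shift now-axes [ 0.1861 -0.0126  0.0526] shift final-axes [ 0.1863 -0.0122  0.0521] rot [-0.2081 -0.1358 -0.1811]
```

View pics/c28.png

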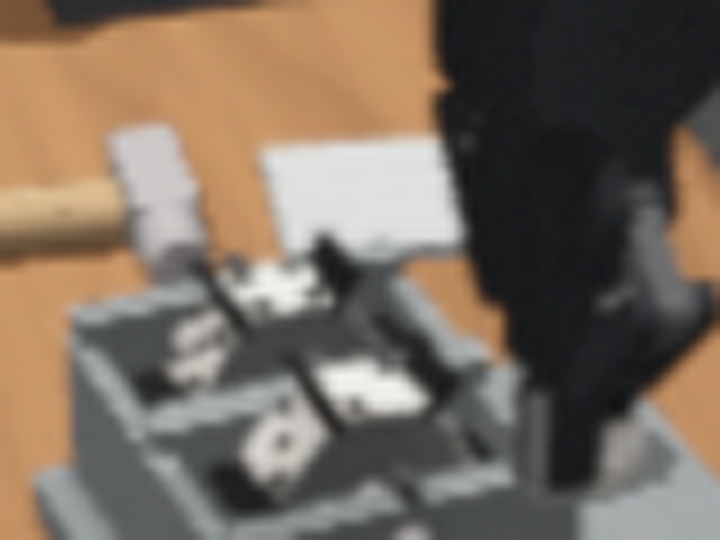

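View pics/c29.png

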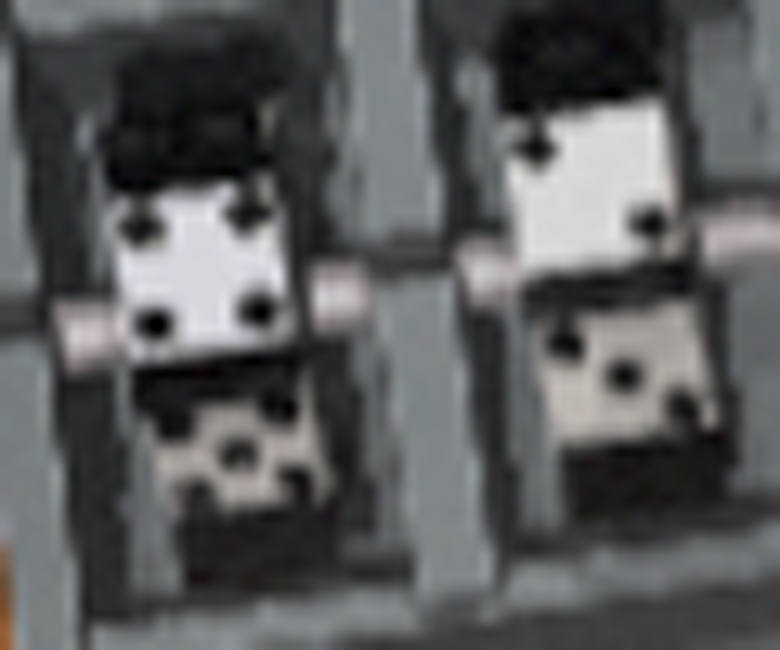

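```bash
python3 - <<'E'
from fit import *
g=lambda a,b:(214+a/13-.46,190+b/13-.46)
h=lambda a,b:(195+a/5-.4,140+b/5-.4)
r=run(3.14,1.05,[(4,Q),(5,[(0,0),(-1,1),(-1,-1)])],[(2,[(1,1),(-1,-1)]),(3,[(1,1),(0,0),(-1,-1)])],
 [(141,224),(246,211),(154,323),(259,310),(238,453),(197,490),(296,480)],
 [(536,146),(650,222),(567,342),(624,376),(681,408)],[h(80,385),h(432,330)],g)
print(r.x,np.degrees(r.x[5:]));print(abs(r.fun[:-1]).max())
for n,tag in(('top','t19'),('side','s19')):
  for nm,yc in(('L',.034),('R',-.034)):
    L,b,u,v=faces(n,tag,yc,0)
    m=(b>110)&(abs(L[:,0])<.014)&(L[:,2]>.026)&(L[:,2]<.039);A=L[m]
    co=np.polyfit(A[:,0],A[:,2],1); q=A[:,2]-np.polyval(co,A[:,0]); k=abs(q)<2*q.std(); co=np.polyfit(A[k,0],A[k,2],1)
    print(n,nm,k.sum(),np.degrees(np.arctan(co[0])))
E
```

```text
[0.5843 0.1617 0.143  0.0088 0.0332 3.1225 1.1475] [178.9062  65.7462]
0.29837885655612695
top L 81 6.429924977295247
top R 86 -4.5052533943060356
side L 27 -1.9611588776880442
side R 32 -2.9923179658212176
```

Right shows 2, but sits about 5° high (65.7° by the dots, about 64° by depth). I'll trim it with another small push of about 4 mm.

Request:
{"api": "drive_tool", "payload": {
  "steps": [0.03,0.006,0,0,0,0,1,0.032,0.006,0,0,0,0,1,0.032,0.006,0,0,0,0,1,0.032,0.006,0,0,0,0,1,0.032,0.006,0,0,0,0,1,0.028,0.002,0,0,0,0,1,0,0,0,0,0,0,1,0,0,0,0,0,0,1]
}}

```text
clock: 17.38
eef_pos: [0.5935, 0.1328, 0.2625]
tool_rot: [0.652, 0.759, -0.001, -0.002]
ft_force: [1.1, -1.3, 0.2]
grip_width: -0.0004
```

```bash
python3 - <<'E'
from h import *
delta(w(PR,.004,-.034,.1775),PR)
E
```

```text
clk 17.3833 tcp [0.5935 0.1328 0.2625] in frame [ 0.0043 -0.0296  0.2625] f [ 1.1044 -1.2575  0.1663] w -0.0003667066918580193
shift now-axes [-0.0045 -0.      0.085 ] shift final-axes [-0.0044 -0.0003  0.085 ] rot [-0.1786 -0.0802  0.3188]
```

Request:
{"api": "drive_tool", "payload": {
  "steps": [-0.004,0,0.02,0,0,0.3,1,0,0,0.025,0,0,0,1,0,0,0.01,0,0,0,1,0,0,0,0,0,0,1,0,0,0,0,0,0,1]
}}

```text
clock: 17.8
eef_pos: [0.5945, 0.1251, 0.2074]
tool_rot: [0.656, 0.755, -0.001, -0.002]
ft_force: [0.2, -0.4, 0.5]
grip_width: -0.0006
```

```bash
python3 - <<'E'
from h import *
delta(w(PR,.003,-.034,.1775),PR)
E
```

```text
clk 17.8 tcp [0.5945 0.1251 0.2074] in frame [ 0.0041 -0.0374  0.2074] f [ 0.1729 -0.4304  0.5488] w -0.0005730018454854761
shift now-axes [ 0.0033 -0.001   0.0299] shift final-axes [ 0.0034 -0.0011  0.0299] rot [-0.2384 -0.0772 -0.346 ]
```

Request:
{"api": "drive_tool", "payload": {
  "steps": [0.003,-0.001,0.012,0,0,-0.2,1,0,0,0.012,0,0,0,1,0,0,0.006,0,0,0,1,0,0,0,0,0,0,1,0,0,0,0,0,0,1]
}}

```text
clock: 18.22
eef_pos: [0.5938, 0.1283, 0.1785]
tool_rot: [0.655, 0.756, -0.0, -0.001]
ft_force: [-0.5, 0.4, 0.9]
grip_width: -0.0001
```

```bash
python3 - <<'E'
from h import *
delta(w(PR,-.0098,-.034,.1775),PR)
grab('side','s20');crop('s20',290,150,370,210,9,'c30')
E
```

```text
clk 18.2167 tcp [0.5938 0.1283 0.1785] in frame [ 0.0039 -0.0341  0.1785] f [-0.5242  0.3883  0.925 ] w -0.0001429704949235567
shift now-axes [ 0.0001 -0.0137  0.0011] shift final-axes [ 0.0001 -0.0137  0.001 ] rot [-0.0897 -0.0885 -0.1369]
```

View pics/c30.png

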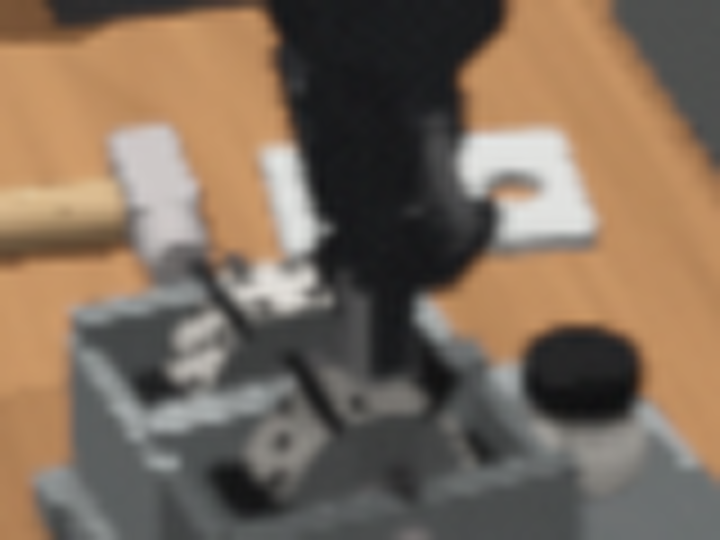

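Request:
{"api": "drive_tool", "payload": {
  "steps": [0,-0.004,0.001,0,0,0,1,0,-0.003,0,0,0,0,1,0,-0.003,0,0,0,0,1,0,-0.002,0,0,0,0,1,0,-0.001,0,0,0,0,1,0,0,0,0,0,0,1,0,0,0,0,0,0,1]
}}

```text
clock: 18.85
eef_pos: [0.5808, 0.1266, 0.1772]
tool_rot: [0.654, 0.756, -0.0, -0.001]
ft_force: [1.5, 0.6, 1.6]
grip_width: 0.0003
```

```bash
python3 - <<'E'
from h import *
delta(w(PR,-.0098,-.034,.1775),PR)
E
```

```text
clk 18.85 tcp [0.5808 0.1266 0.1772] in frame [-0.0092 -0.0339  0.1772] f [1.5104 0.5819 1.5901] w 0.00030780780919345525
shift now-axes [-0.0001 -0.0006 -0.0003] shift final-axes [-0.0001 -0.0006 -0.0003] rot [-0.0783 -0.0901 -0.1159]
```

Close enough. I'll retract and measure.

Request:
{"api": "drive_tool", "payload": {
  "steps": [0,-0.0005,0,0,0,0,1,0,0,0,0,0,0,1,0,0.004,0,0,0,0,1,0,0.004,-0.015,0,0,0,1,0,0,-0.04,0,0,0,1,-0.01,0,-0.03,0,0,0,1,-0.035,-0.015,0,0,0,0,1,-0.04,-0.01,0,0,0,0,1]
}}

```text
clock: 19.52
eef_pos: [0.5762, 0.041, 0.2639]
tool_rot: [0.653, 0.758, 0.001, -0.0]
ft_force: [0.7, -0.6, 0.5]
grip_width: 0.0002
```

Request:
{"api": "drive_tool", "payload": {
  "steps": [-0.04,0,0,0,0,0,1,-0.04,0,0,0,0,0,1,-0.03,-0.02,0,0,0,0,1,0,0,0,0,0,0,1,0,0,0,0,0,0,1]
}}

```text
clock: 19.93
eef_pos: [0.5706, -0.0737, 0.261]
tool_rot: [0.656, 0.755, -0.001, -0.002]
ft_force: [0.6, 0.2, -1.1]
grip_width: 0.0005
```

```bash
python3 - <<'E'
from h import *
delta(w(PR,-.04,-.034,.21),PR)
grab('side','s21');crop('s21',290,150,370,210,9,'c31')
grab('top','t21');crop('t21',214,190,274,240,13,'c32')
E
```

```text
clk 19.9333 tcp [ 0.5706 -0.0737  0.261 ] in frame [-0.0485 -0.2306  0.261 ] f [ 0.6385  0.2483 -1.0988] w 0.0004996514648836159
shift now-axes [0.1965 0.0075 0.0515] shift final-axes [0.1966 0.0085 0.051 ] rot [-0.262  -0.1462 -0.3481]
```

View pics/c31.png

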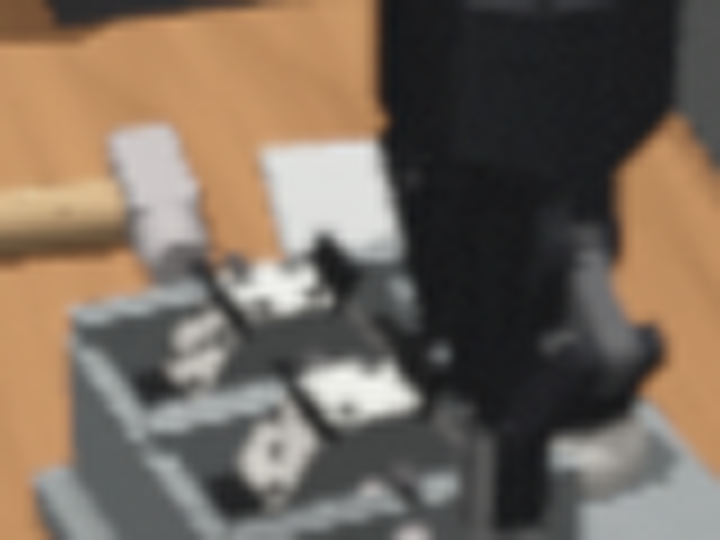

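View pics/c32.png

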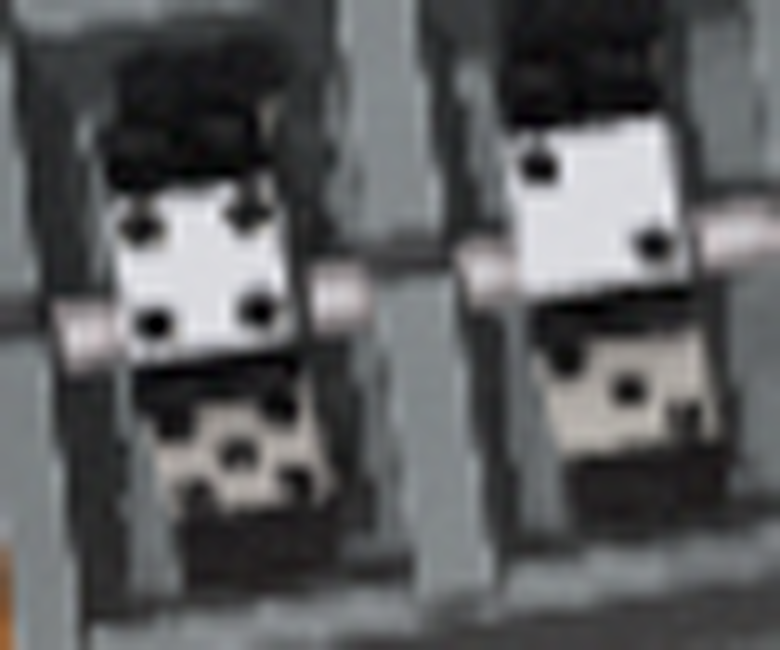

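```bash
python3 - <<'E'
from fit import *
g=lambda a,b:(214+a/13-.46,190+b/13-.46)
h=lambda a,b:(195+a/5-.4,140+b/5-.4)
r=run(3.14,1.05,[(4,Q),(5,[(0,0),(-1,1),(-1,-1)])],[(2,[(1,1),(-1,-1)]),(3,[(0,0),(-1,-1)])],
 [(141,224),(246,211),(154,323),(259,310),(238,453),(197,490),(296,480)],
 [(540,165),(654,243),(628,389),(686,418)],[h(80,385),h(432,330)],g)
print(r.x,np.degrees(r.x[5:]));print(abs(r.fun[:-1]).max())
crop('t21',60,120,540,420,1.6,'c33')
E
```

```text
[0.5842 0.1616 0.1437 0.0088 0.0332 3.124  1.0395] [178.9914  59.5604]
0.29201087000717507
```

View pics/c33.png

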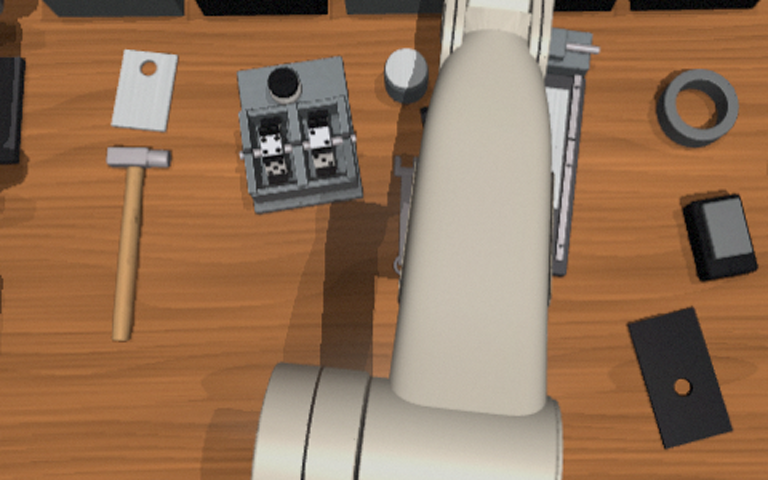

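View pics/s21.png

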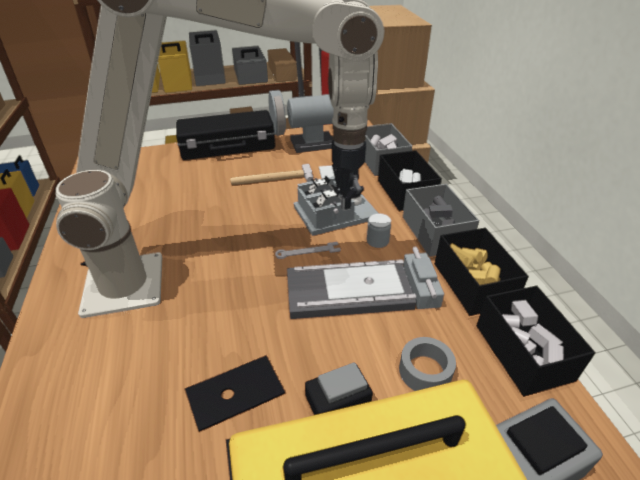

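The side view shows the plate flat on the bed with the pin in its hole (368,281). The spanner, tin, pot and hammer are where they started, and the arm is clear. Handing in.

```bash
python3 -c "
from workcell import job_done
print(job_done())"
```

```text
the job is handed in; nothing more can be done
None
```

The plate is home on its pin and the wheels read 4 on the left and 2 on the right. I handed the job in at about 20 s of the 56 s allowed. I saw no contact force above about 15 N.

- **Plate:** I pushed it along the bed from its near end until it dropped over the pin. Both cameras then showed it flat with the pin's nose inside the hole, and the last side view still showed it so.
- **Left wheel:** It took two pushes, plus one repositioning where the finger knocked the wheel back slightly. The dot fit gives 179.0° against a target of 180°, good to about 1°.
- **Right wheel:** It took one long push, which stopped about 5° short, and then a trim. The dot fit gives 59.6° against a target of 60°.
- **Checks that disagreed:** Face-slope readings from the depth images scattered by several degrees. For the left wheel they ranged from −6° to +3.5° of upright. I trusted the dot fit instead.
- **Other items:** By eye, nothing else on the bench had moved in the last pictures, and the arm was clear of everything.

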